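# Restock the counter rack from the press-and-turn tub

## Robot

A 6-joint arm with a two-finger parallel gripper is mounted at the origin on the work surface. World frame = base frame: x ahead of the robot, y to its left, z up, the work surface at z = 0. Lengths are in m, angles in rad, forces in N, time in s.
With the tool pointing down it reaches from about 0.35 to 0.775 m from the base axis. Payload 5.5 kg.
Tool frame: the origin (TCP) lies midway between the tips of the shut fingers; the grasp point (between the pads) lies 19 mm behind it; z points along the fingers, y is the direction in which the jaws open and shut (so a half turn about z gives the same grasp; the last joint's range is limited). The gripper opens to 85 mm and grips with 20 to 120 N. Pads are 22 mm wide; open, the fingers measure 114 mm over their backs; the gripper's body (76 mm by 85 mm) begins 54 mm behind the grasp point. The pads swing forward as they close: fully open they stand 13 mm farther back than shut.
Start: joints at [-1.381, 0.313, 0.046, 1.304, 0, 1.431], TCP at [0.186, -0.544, 0.196] pointing down, gripper open.
Joint ranges: [-2.76, 2.76], [-0.86, 1.69], [-1.03, 1.26], [-2.2, 2.34], [-1.47, 1.5], [-3.14, 3.14]. Speed limits (rad/s): [2.57, 2.57, 3.14, 3.14, 3.14, 3.14].

## Interface

Orientations are given as a unit quaternion [w, x, y, z].
In Python, from rig import arm gives the robot as it stands. Calls block until the motion is done:
- arm.movep(position, orientation): joint-space move of the TCP to a pose.
- arm.move_l(position, attitude=None, speed=0.15, max_force=None): straight line of the TCP; attitude=None keeps the orientation; speed is the mean speed in m/s. With max_force (N) it stops when the force on the tool has changed by that much, and returns True; else False.
- arm.move_j(angles): joint-space move.
- arm.move_gripper(opening): finger opening in m; the grip force is fixed at half the most; returns when the fingers have stopped.
- arm.pause(seconds).
- arm.solve_ik(position, orientation): joint angles nearest the present ones, or None.
- arm.read_camera(name): name is "side" or "top"; returns (picture, depth): 480x640x3 uint8, red, green, blue; 480x640 float32, m along the optical axis (not along the pixel's ray), 0 where there is no reading.
- arm.camera_model(name): a dict with "fx", "fy", "cx", "cy" (pixels), "R" (3x3) and "t" (3): a world point X has camera coordinates R X + t. Camera axes: x right, y down, z forward; pixel columns grow to the right and rows downward; lengths in m; the calibration is good to about 2 mm. A picture is of the moment at which its call begins. camera_model takes no time and is no camera call.
A pose or a line that the arm cannot do raises arm.PlanningError and nothing moves.
- arm.close_job(): hands the job in, once; it reports no verdict.
Trained networks look in the newest picture that a camera, given by its name, has taken for a name from the list of things; names that differ only in an ending like _2 or _b are one class to them, and where a whole thing is asked for, a point or a joint stands for the part that bears it (a point fixed in the world has none). Each returns a list of dicts, best first, with "p" (0 to 1); they miss things now and then, are a little off and sometimes report something else, mostly with a low value. They report only what shows in the picture. A call takes as long as a camera call. They do not tell look-alikes from the thing itself.
- arm.look_for(camera, name): "bbox" ([centre column, centre row, width, height] in pixels, round what is visible of it).
Readings, each from a call of its own:
- arm.current_time_s(): time.
- arm.current_qpos(): joint angles.
- arm.current_dq(): joint speeds.
- arm.current_joint_torque(): joint torques, N m.
- arm.current_position(): TCP position.
- arm.current_ee_rot(): TCP orientation.
- arm.current_wrist_force(): force on the tool from outside, world axes, zero at the start.
- arm.current_torque(): the same for the moment, N m.
- arm.current_opening(): finger opening in m.
Only numpy, scipy, OpenCV 4.12 (cv2) and the standard library are available. Lean on these libraries where they do the work, as an engineer would, in place of code of your own. Each camera call takes 0.05 s, during which the arm holds its last target. There are 200 camera calls.

## Task

Restock the counter rack from the press-and-turn tub: press the red lid down hard while turning it anticlockwise until it is free, and set it the right way up, centred on the round cork mat. Stand every carton from the tub upright in the rack, side by side between the end wall and the sliding stop, then push the stop up so that the row is snug with no gaps, from the wall to the stop. Leave the other things on the counter where they are, and put right whatever of the job gets knocked out of place.

Things in the scene. Friction and masses are not known exactly. Their poses are not given: they have to be found in the camera images.
- tub: Shallow round tub of clear plastic fixed to the counter, 140 mm across, rim 70 mm high and 128 mm across outside. Origin: centre of its underside; z up. Two white bayonet flanges outside the rim, on its +x and -x side (out to 144 mm across), hold the lid.
- tub_floor (a point): Centre of the tub's inner floor, 8 mm above its origin, axes as the tub's. Here a row of four slots along x (at -40.5, -13.5, 13.5, 40.5 mm) holds the cartons upright with 1.5 to 2 mm play on every side; the dividers reach 50 mm above the counter.
- collar (a joint): White spring ring round the tub under the lid's lower edge; value: how far it is pushed down, m (about 0.001 with the lid locked on, at most 0.009; 0 with the lid off). Pushes up with 7 N at 0 and 1.2 N more per mm. The locked lid can turn only while the value is above about 0.006 (some 14 N pressing down).
- lid: Deep red press-and-turn lid, 160 mm across its ribs, 79 mm high to the flat roof, 0.2 kg. Origin: centre of the skirt's lower edge; z up. Locked on, its origin is 54 mm above the tub's and its axes are the tub's. Press it down 6 to 7 mm and turn anticlockwise (from above); past 0.6 rad pressing is no longer needed; at 0.95 to 2.7 rad (aim for 1.3) it lifts off. It cannot turn clockwise.
- lid_knob (a point): Foot of the lid's round grip knob, on the lid's axis at the roof, 79 mm above the lid's origin; axes as the lid's. The knob is a cylinder 52 mm across and 38 mm high above this point, of the same red plastic: grip it firmly (60 N or more) so that it does not slip in the turn. A white line on the roof points along +x. Lift the freed lid straight up 90 mm to clear the cartons.
- mat: Round cork mat fixed on the counter, 190 mm across, 4 mm thick. Origin: centre of its underside.
- carton1: Slim white carton with a brown band, 22 mm thick along its x, 56 mm wide along its y, 110 mm tall, 0.09 kg. All cartons are alike; some may be absent. Origin: centre of its underside; z up. Starts standing in a slot of the tub, under the lid, with 48 mm showing above the tub's rim once the lid is off.
- carton2: Slim white carton with a brown band, 22 mm thick along its x, 56 mm wide along its y, 110 mm tall, 0.09 kg. All cartons are alike; some may be absent. Origin: centre of its underside; z up. Starts standing in a slot of the tub, under the lid, with 48 mm showing above the tub's rim once the lid is off.
- carton3: Slim white carton with a brown band, 22 mm thick along its x, 56 mm wide along its y, 110 mm tall, 0.09 kg. All cartons are alike; some may be absent. Origin: centre of its underside; z up. Starts standing in a slot of the tub, under the lid, with 48 mm showing above the tub's rim once the lid is off.
- carton4: Slim white carton with a brown band, 22 mm thick along its x, 56 mm wide along its y, 110 mm tall, 0.09 kg. All cartons are alike; some may be absent. Origin: centre of its underside; z up. Starts standing in a slot of the tub, under the lid, with 48 mm showing above the tub's rim once the lid is off.
- rack: Black and aluminium rack fixed to the counter, 90 mm wide (x), 250 mm long (y), floor 8 mm above the counter. Origin: centre of its underside. A channel 64 mm wide runs along y between low rails, tops 28 mm above the counter; cartons stand in it with their 22 mm thickness along y. End wall (75 mm above the rack's floor) at the -y end, sliding stop towards the +y end.
- rack_wall (a point): Middle of the end wall's inner face, at the level of the rack's floor; axes as the rack's: +y points from the wall to the stop. A carton against the wall has its origin 11 mm from here along y.
- stop (a joint): Sliding stop of the rack, in m: 0 with its face 185 mm from the end wall, growing as it slides towards the wall, up to 0.15. It slides stiffly (about 1.5 N) and stays where it is left.
- stop_face (a point): Middle of the stop's inner face (that meets the cartons), at the level of the rack's floor; axes as the rack's. The stop is an upright steel plate 60 mm wide (x), 6 mm thick (a lip at the top edge reaches to 14 mm), top 83 mm above the rack's floor, with a foot 7 mm high reaching 30 mm behind it. Push it from behind (+y side) towards the wall (-y).
- jar_a: amber sweet jar with a red cap, 80 mm across, 110 tall. Not part of the job; leave it where it is. Origin: on its underside.
- jar_b: clear glass jar with a red cap, 72 mm across, 95 tall. Not part of the job; leave it where it is. Origin: on its underside.
- scoop: steel spoon with a wooden handle, 190 mm long, lying on the counter. Not part of the job; leave it where it is. Origin: on its underside.
- tape: yellow roll of tape lying flat, 90 mm across, 24 high. Not part of the job; leave it where it is. Origin: on its underside.
- calculator: grey calculator 140 x 80 x 20 mm. Not part of the job; leave it where it is. Origin: on its underside.
- tin: round steel tin with a brass lid, 110 mm across, 46 high. Not part of the job; leave it where it is. Origin: on its underside.
Things that resemble listed ones, but are neither listed nor needed, are in the scene too. Leave any pink look-alike of the lid alone.

How it is judged:
By the outcome, as a careful person would: the job done as asked, in the order asked, and still so for the second after the job is handed in, with the robot touching nothing.
Of carton1, carton2, carton3, carton4 only 3 to 4 are there at a start; the rules pass over those that are not, and their reading is None.
At some moment in a run one of lid may be knocked a few centimetres aside while the robot is not near it.
It also fails if it takes over 210 s, if anything falls off the work surface, if the arm or the gripper's body presses on something with over 40 N, if the wrist force passes 120 N, or if a joint passes its speed limit or range.

## Working session

There is one attempt and no reset: what is moved stays moved. The work goes in short steps, each a Python script; the robot and the scene stay as the last script left them, time stands still between calls to the robot, and variables do not carry over. Pictures are saved under pics/ and viewed, on a budget of 14 in all, crops included, one or two more only if the job needs it, and the job is handed in when it is done.

```bash
mkdir -p pics; ls; cat > h.py <<'E'
import numpy as np, cv2
from rig import arm
def snap(cam,name=None):
    im,d=arm.read_camera(cam)
    if name: cv2.imwrite(f'pics/{name}.png',im[:,:,::-1])
    return im,d
def pts(cam,d):
    m=arm.camera_model(cam);v,u=np.mgrid[0:480,0:640]
    P=np.stack([(u-m['cx'])/m['fx']*d,(v-m['cy'])/m['fy']*d,d],-1)
    W=(P-np.array(m['t']))@np.array(m['R'])
    W[d<=0]=np.nan
    return W
def proj(cam,X):
    m=arm.camera_model(cam);c=np.array(m['R'])@np.array(X)+np.array(m['t'])
    return c[0]/c[2]*m['fx']+m['cx'],c[1]/c[2]*m['fy']+m['cy']
def down(yaw):
    # tool z down, tool y axis at angle yaw in world xy
    from scipy.spatial.transform import Rotation as R
    y=np.array([np.cos(yaw),np.sin(yaw),0]);z=np.array([0,0,-1.]);x=np.cross(y,z)
    q=R.from_matrix(np.stack([x,y,z],1)).as_quat()
    return [q[3],q[0],q[1],q[2]]
E
python3 - <<'E'
from h import *
for c in ('top','side'):
    im,d=snap(c,c+'0'); W=pts(c,d); np.save(c+'0.npy',W)
    print(c,{k:np.round(v,3).tolist() for k,v in arm.camera_model(c).items()})
    for n in ('lid','tub','mat','rack','stop_face','collar','jar_a','tin','tape','scoop','calculator'):
        for r in arm.look_for(c,n)[:3]:
            b=r['bbox'];print(n,round(r['p'],2),np.round(b).tolist(),np.round(W[int(np.clip(b[1],0,479)),int(np.clip(b[0],0,639))],3))
E
```

```text
pics
top {'fx': 541.68, 'fy': 541.68, 'cx': 318.422, 'cy': 232.281, 'R': [[0.006, -1.0, -0.013], [-0.997, -0.005, -0.077], [0.077, 0.013, -0.997]], 't': [0.01, 0.471, 1.394]}
lid 0.6 [478.0, 332.0, 71.0, 68.0] [ 0.227 -0.368  0.117]
lid 0.57 [430.0, 223.0, 27.0, 54.0] [ 0.487 -0.253  0.135]
tub 0.53 [422.0, 231.0, 1.0, 2.0] [ 0.477 -0.257  0.001]
tub 0.31 [383.0, 277.0, 33.0, 33.0] [ 0.358 -0.154  0.002]
mat 0.75 [338.0, 209.0, 75.0, 74.0] [ 0.536 -0.036  0.008]
rack 0.61 [278.0, 273.0, 42.0, 39.0] [0.367 0.117 0.049]
rack 0.59 [215.0, 203.0, 96.0, 40.0] [0.55  0.286 0.01 ]
stop_face 0.75 [180.0, 200.0, 11.0, 29.0] [0.546 0.362 0.073]
stop_face 0.55 [194.0, 151.0, 56.0, 64.0] [0.686 0.345 0.022]
collar 0.46 [432.0, 232.0, 30.0, 41.0] [ 0.464 -0.26   0.131]
jar_a 0.98 [464.0, 148.0, 41.0, 37.0] [ 0.677 -0.347  0.104]
jar_a 0.57 [284.0, 144.0, 32.0, 35.0] [0.689 0.099 0.091]
jar_a 0.49 [433.0, 226.0, 22.0, 53.0] [ 0.48  -0.263  0.133]
tape 0.68 [381.0, 276.0, 35.0, 36.0] [ 0.358 -0.149 -0.001]
scoop 0.9 [377.0, 141.0, 20.0, 73.0] [ 0.716 -0.141  0.016]
calculator 0.78 [194.0, 152.0, 55
[... 217 characters left out ...]
4.0, 52.0, 51.0] [ 0.479 -0.259  0.132]
tub 0.73 [341.0, 214.0, 52.0, 24.0] [ 0.484 -0.257  0.033]
mat 0.96 [302.0, 259.0, 75.0, 42.0] [ 0.538 -0.032  0.004]
stop_face 0.56 [239.0, 340.0, 31.0, 40.0] [0.546 0.37  0.052]
collar 0.73 [343.0, 205.0, 50.0, 10.0] [ 0.48  -0.251  0.07 ]
jar_a 0.9 [290.0, 185.0, 27.0, 46.0] [ 0.672 -0.329  0.071]
jar_a 0.76 [222.0, 263.0, 29.0, 45.0] [0.691 0.134 0.071]
tin 0.88 [351.0, 293.0, 45.0, 42.0] [0.357 0.136 0.047]
tape 0.93 [377.0, 244.0, 34.0, 21.0] [ 0.355 -0.164  0.004]
scoop 0.71 [255.0, 231.0, 60.0, 17.0] [ 0.72  -0.143  0.002]
scoop 0.37 [340.0, 203.0, 50.0, 12.0] [ 0.485 -0.246  0.078]
calculator 0.63 [187.0, 334.0, 64.0, 39.0] [0.684 0.35  0.018]
```

View pics/top0.png

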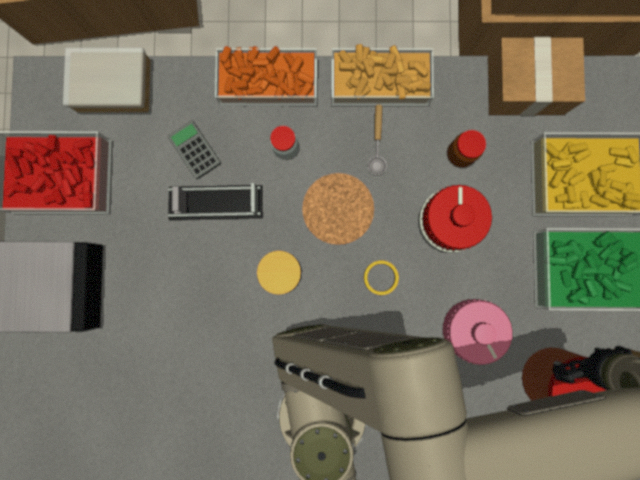

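View pics/side0.png

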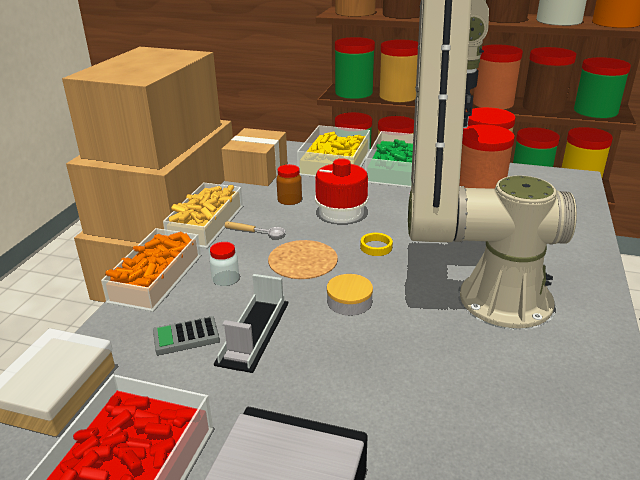

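Top view: two lid candidates, the red one at (457,217) with a white collar beneath it, and the pink look-alike at (480,332). The red one fits. The rack is at (215,201), with one plate at col ~178 and the other at ~258. I'll enlarge both things and fit the geometry.

```bash
python3 - <<'E'
from h import *
t=cv2.imread('pics/top0.png');s=cv2.imread('pics/side0.png')
r=lambda a:cv2.resize(a,(400,300),interpolation=cv2.INTER_CUBIC)
cv2.imwrite('pics/crop1.png',np.vstack([np.hstack([r(t[172:262,400:520]),r(t[160:250,155:275])]),np.hstack([r(s[150:240,285:405]),r(s[275:375,195:328])])]))
from scipy.optimize import least_squares
W=np.load('top0.npy');im=t[:,:,::-1].astype(int)
red=(im[...,0]>120)&(im[...,1]<70)&(im[...,2]<70)
def circ(P):
    f=lambda p:np.hypot(*(P-p[:2]).T)-p[2]
    o=least_squares(f,[*P.mean(0),.05],loss='soft_l1',f_scale=.002);return np.round(o.x,4)
def edge(m):
    c,_=cv2.findContours(m.astype(np.uint8),cv2.RETR_EXTERNAL,cv2.CHAIN_APPROX_NONE);c=max(c,key=cv2.contourArea)[:,0];return c
win=np.zeros(red.shape,bool);win[170:265,405:505]=1
def ray(c,z):
    m=arm.camera_model('top');R=np.array(m['R']);o=-R.T@m['t']
    d=np.c_[(c[:,0]-m['cx'])/m['fx'],(c[:,1]-m['cy'])/m['fy'],np.ones(len(c))]@R
    return (o+d*((z-o[2])/d[:,2])[:,None])[:,:2]
P=W[win&red];print('z hist',np.histogram(P[:,2],np.arange(.05,.19,.01)))
k=win&red&(W[...,2]>.158);c=edge(k);print('knob',circ(ray(c,.171)),np.nanmedian(W[k],0))
roof=win&(W[...,2]>.12);c=edge(roof);print('roof',circ(ray(c,.133)))
wl=win&(im.min(-1)>150)&(W[...,2]>.12);print('line',np.argwhere(wl).mean(0),ray(np.argwhere(wl)[:,::-1],.133).mean(0),wl.sum())
hsv=cv2.cvtColor(t,cv2.COLOR_BGR2HSV);mm=np.zeros_like(win);mm[165:250,295:382]=1
mk=mm&(hsv[...,1]>60);print('mat',circ(ray(edge(mk),.004)))
rw=np.zeros_like(win);rw[178:225,160:270]=1
for lo,hi,n in((.018,.036,'rail'),(.06,.1,'plates')):
    Q=W[rw&(W[...,2]>lo)&(W[...,2]<hi)]
    print(n,len(Q),cv2.minAreaRect(Q[:,:2].astype(np.float32)*1000),np.round(np.nanpercentile(Q,[2,50,98],0),3).tolist())
    if n=='plates':
        for q in (Q[Q[:,1]<.28],Q[Q[:,1]>.28]): print(len(q),q.mean(0).round(3),q.min(0).round(3),q.max(0).round(3))
W=np.load('side0.npy')
for a in((255,285,275,300),(222,252,320,358)):
    Q=W[a[2]:a[3],a[0]:a[1]].reshape(-1,3);Q=Q[Q[:,2]>.045];print('side',len(Q),Q.mean(0).round(3),Q.min(0).round(3),Q.max(0).round(3),np.polyfit(Q[:,0],Q[:,1],1).round(3))
E
```

```text
z hist (array([   0,    0,    0,    0,    0,    0,    0,  461, 2147,    9,    6,
        180,  201,    0]), array([0.05, 0.06, 0.07, 0.08, 0.09, 0.1 , 0.11, 0.12, 0.13, 0.14, 0.15,
       0.16, 0.17, 0.18, 0.19]))
knob [ 0.5015 -0.326   0.0247] [ 0.50105222 -0.32651636  0.17016217]
roof [ 0.5011 -0.3246  0.0768]
line [195.17391304 460.        ] [ 0.55255491 -0.32790756] 46
mat [ 0.5355 -0.0378  0.0949]
rail 403 ((549.9172973632812, 286.34344482421875), (73.28297424316406, 239.77879333496094), 1.5363425016403198) [[0.511, 0.171, 0.019], [0.539, 0.296, 0.027], [0.587, 0.401, 0.034]]
plates 345 ((550.892333984375, 274.4914245605469), (72.04521179199219, 203.34974670410156), 0.8957749009132385) [[0.518, 0.173, 0.061], [0.548, 0.363, 0.084], [0.584, 0.375, 0.095]]
141 [0.551 0.177 0.079] [0.516 0.172 0.06 ] [0.588 0.182 0.091]
204 [0.547 0.367 0.084] [0.518 0.361 0.06 ] [0.578 0.376 0.096]
side 413 [0.55  0.18  0.067] [0.517 0.168 0.045] [0.585 0.188 0.087] [0.033 0.161]
side 508 [0.548 0.369 0.073] [0.518 0.36  0.045] [0.581 0.379 0.095] [0.02  0.357]
```

View pics/crop1.png

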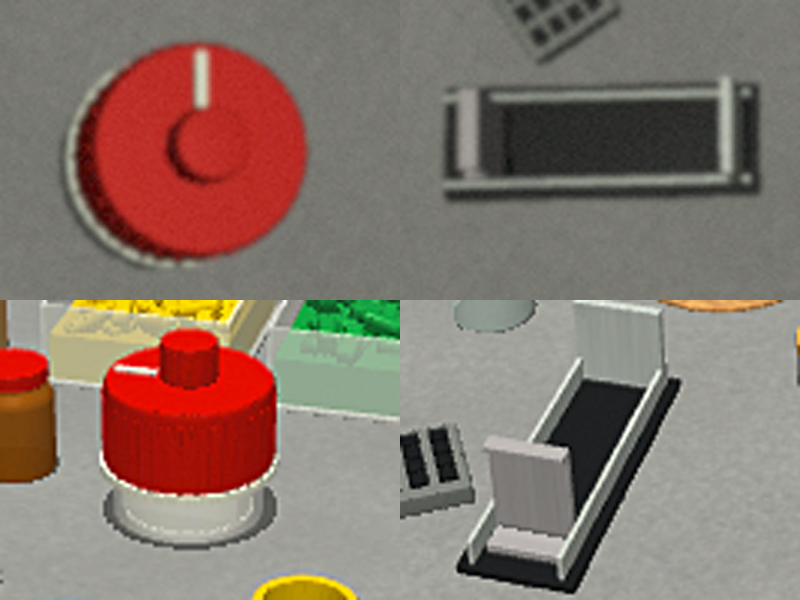

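The crop confirms it: the red lid sits on the tub with its white collar and the line points along +x. The rack's wall is at the -y end, right in the top view. The stop, with foot and lip, is at the left, at about y 0.36. Now I'll grip the knob, press and turn.

```bash
python3 - <<'E'
from h import *
L=[0.5013,-0.3252]
p=arm.current_position();q=arm.current_ee_rot()
arm.move_l([p[0],p[1],0.30])
for y in np.arange(-3.2,3.2,.4):
    s=arm.solve_ik([*L,.24],down(y)); e=arm.solve_ik([*L,.24],down(y+1.4))
    print(round(y,2),None if s is None else np.round(s,2),None if e is None else round(e[5],2))
E
```

```text
-3.2 [-0.71  0.35  0.21  1.43  0.   -2.22] 2.66
-2.8 [-0.71  0.35  0.21  1.43  0.   -2.62] 2.26
-2.4 [-0.71  0.35  0.21  1.43  0.   -3.02] 1.86
-2.0 [-0.71  0.35  0.21  1.43  0.    2.86] 1.46
-1.6 [-0.71  0.35  0.21  1.43  0.    2.46] 1.06
-1.2 [-0.71  0.35  0.21  1.43  0.    2.06] 0.66
-0.8 [-0.71  0.35  0.21  1.43  0.    1.66] 0.26
-0.4 [-0.71  0.35  0.21  1.43  0.    1.26] -0.14
-0.0 [-0.71  0.35  0.21  1.43  0.    0.86] -0.54
0.4 [-0.71  0.35  0.21  1.43  0.    0.46] -0.94
0.8 [-0.71  0.35  0.21  1.43  0.    0.06] -1.34
1.2 [-0.71  0.35  0.21  1.43  0.   -0.34] -1.74
1.6 [-0.71  0.35  0.21  1.43  0.   -0.74] -2.14
2.0 [-0.71  0.35  0.21  1.43  0.   -1.14] -2.54
2.4 [-0.71  0.35  0.21  1.43  0.   -1.54] -2.94
2.8 [-0.71  0.35  0.21  1.43  0.   -1.94] 2.94
```

```bash
python3 - <<'E'
from h import *
L=[0.5013,-0.3252]; y0=-0.05
r=lambda a:np.round(a,3).tolist()
arm.movep([*L,.25],down(y0))
print('contact',arm.move_l([*L,.140],speed=.1,max_force=15))
f0=np.array(arm.current_wrist_force())
arm.move_gripper(0.03); print('open',arm.current_opening(),r(arm.current_position()))
print('press',arm.move_l([*L,.1325],speed=.02,max_force=30),r(arm.current_position()),r(arm.current_wrist_force()))
for a in np.arange(.1,1.31,.1):
    arm.move_l([*L,.1325],down(y0+a),speed=.03)
    if round(a,1) in(.1,.3,.6,.9,1.3):print(round(a,2),r(arm.current_position()),r(arm.current_wrist_force()),r(arm.current_torque()),round(arm.current_qpos()[5],3))
print('open',arm.current_opening(),arm.current_time_s())
snap('top','turn')
E
```

```text
contact False
open 0.030005539401128236 [0.501, -0.325, 0.14]
press False [0.502, -0.325, 0.134] [-1.154, 1.168, 6.95]
0.1 [0.502, -0.326, 0.134] [-0.353, 0.221, 7.63] [0.187, 0.231, 0.018] 0.811
0.3 [0.502, -0.326, 0.134] [-0.607, 0.966, 7.565] [0.169, 0.1, 0.081] 0.611
0.6 [0.502, -0.326, 0.134] [-0.279, 0.833, 7.779] [0.158, 0.097, 0.142] 0.311
0.9 [0.502, -0.326, 0.134] [0.073, 0.443, 6.832] [0.108, 0.118, 0.095] 0.011
1.3 [0.503, -0.326, 0.134] [-0.154, -0.811, 7.18] [0.019, -0.087, 0.08] -0.389
open 0.029877384037672945 9.0833
```

View pics/turn.png

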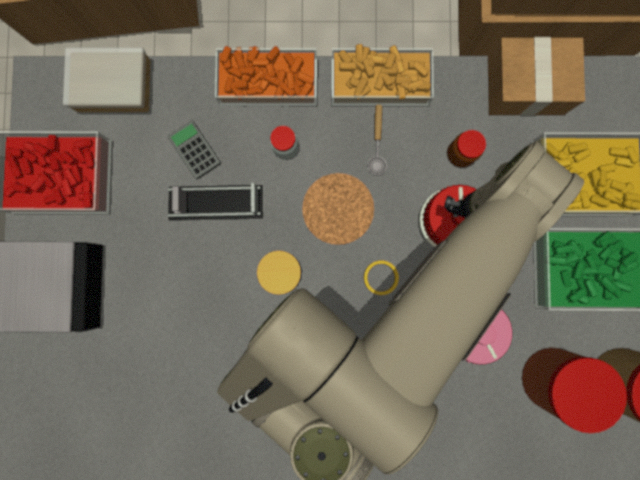

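The fingers closed to 30 mm, so they don't hold the 52 mm knob. I'll look from the side.

```bash
python3 - <<'E'
from h import *
im,d=snap('side');t,_=snap('top')
a=cv2.resize(im[90:240,270:420],(600,600),interpolation=cv2.INTER_CUBIC);cv2.imwrite('pics/s1.png',a[:,:,::-1])
print(proj('side',arm.current_position()),proj('top',arm.current_position()),arm.current_position(),arm.current_ee_rot(),arm.current_opening())
E
```

```text
(np.float64(341.0757535755249), np.float64(172.91387462775828)) (np.float64(459.6742686178288), np.float64(215.85209679713023)) [ 0.50257503 -0.32616085  0.13405675] [ 1.76715171e-03  1.59629226e-01  9.87175011e-01 -9.40232442e-04] 0.030151024110933417
```

View pics/s1.png

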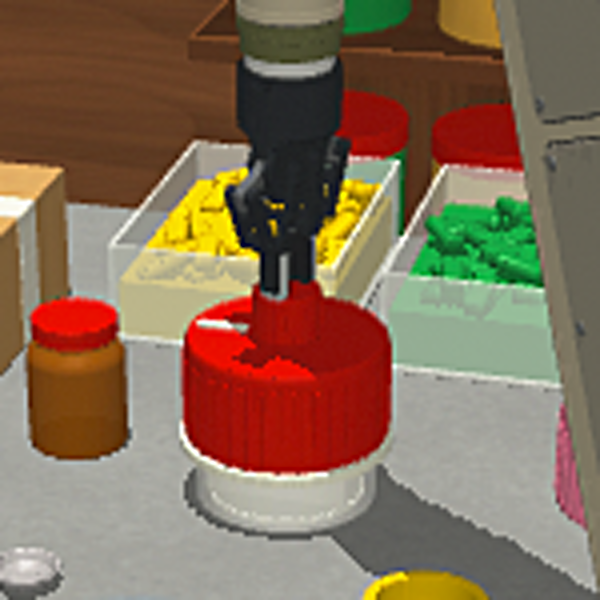

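The fingers stand on top of the knob, though the TCP should be at its foot. I'll measure the real fingertip height after raising.

```bash
python3 - <<'E'
from h import *
p=arm.current_position()
arm.move_l([p[0],p[1],.26],speed=.15)
print(arm.current_position(),arm.current_wrist_force())
def tip():
    im,d=arm.read_camera('side');W=pts('side',d);P=np.array(arm.current_position())
    m=(np.hypot(W[...,0]-P[0],W[...,1]-P[1])<.07)&(W[...,2]>.19)
    Q=W[m];h=np.histogram(Q[:,2],np.arange(.19,.42,.01));print('open',round(arm.current_opening(),4),'z',np.round(P[2],3),'lowest',np.sort(Q[:,2])[:5].round(3),h[0])
    return im
im0=tip(); arm.move_gripper(0.0);im1=tip();arm.move_gripper(.085);im2=tip()
c=lambda im:cv2.resize(im[60:240,280:400],(266,400))[:,:,::-1]
cv2.imwrite('pics/tips.png',np.hstack([c(im0),c(im1),c(im2)]))
E
```

```text
[ 0.50215568 -0.32581562  0.25873291] [-0.1417953  -0.37387495  0.26121183]
open 0.0301 z 0.259 lowest [0.294 0.295 0.296 0.296 0.296] [  0   0   0   0   0   0   0   0   0   0  21  46  54  48  49  79  70  95
 102 104 115  84]
open 0.0001 z 0.26 lowest [0.295 0.295 0.298 0.298 0.298] [  0   0   0   0   0   0   0   0   0   0  10  26  33  27  29  59  63  82
  97 109  91  80]
open 0.0851 z 0.26 lowest [0.307 0.308 0.309 0.31  0.311] [  0   0   0   0   0   0   0   0   0   0   0   3  47  53  54  55  44  70
  95 104 104 131]
```

View pics/tips.png

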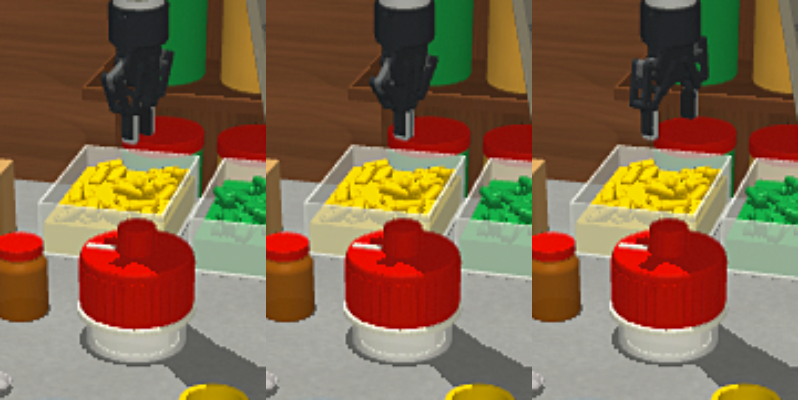

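The fingertips are about 36 mm above the reported TCP, shut. The tool offset is wrong by that much along z, so I'll check for a lateral offset by viewing the shut tips at two opposite yaws.

```bash
python3 - <<'E'
from h import *
arm.move_gripper(0)
for y in (-0.35,-0.35+np.pi/2,-.35+np.pi/2-np.pi):
    arm.movep([.5013,-.3252,.26],down(y)); P=np.array(arm.current_position())
    for _ in range(1):
        im,d=arm.read_camera('side');W=pts('side',d)
        m=(np.hypot(W[...,0]-P[0],W[...,1]-P[1])<.04)&(W[...,2]>.29)&(W[...,2]<.32)
        Q=W[m];print(round(y,2),P.round(4),round(arm.current_qpos()[5],2),len(Q),(np.median(Q,0)-P).round(4),Q[:,2].min().round(3))
E
```

```text
-0.35 [ 0.5013 -0.3252  0.26  ] 1.21 74 [-0.0044  0.008   0.0497] 0.296
1.22 [ 0.5013 -0.3252  0.26  ] -0.36 68 [-0.0028  0.0077  0.0492] 0.295
-1.92 [ 0.5013 -0.3252  0.26  ] 2.78 66 [-0.0034  0.0079  0.0489] 0.296
```

No lateral offset. True tip z ≈ reported + 0.036, so I'll redo the grip with the correction.

```bash
cat >> h.py <<'E'
DZ=0.0355   # real shut-tip height minus reported TCP height
rr=lambda a:np.round(a,3).tolist()
def at(x,y,z): return [x,y,z-DZ]   # z: true tip height
E
python3 - <<'E'
from h import *
L=[0.5013,-0.3252]; y0=-0.05
arm.move_gripper(.085)
arm.movep(at(*L,.25),down(y0))
print('contact',arm.move_l(at(*L,.140),speed=.1,max_force=15))
arm.move_gripper(0.03); print('open',arm.current_opening(),rr(arm.current_position()),rr(arm.current_wrist_force()))
if arm.current_opening()<.045: raise SystemExit
z=.140
print('press',arm.move_l(at(*L,.132),speed=.02,max_force=30),rr(arm.current_position()),rr(arm.current_wrist_force()))
E
```

```text
contact False
open 0.05072584966797252 [0.502, -0.325, 0.106] [2.29, 1.447, 4.229]
press False [0.502, -0.326, 0.099] [1.079, 3.345, 12.911]
```

```bash
python3 - <<'E'
from h import *
L=[0.5013,-0.3252]; y0=-0.05
print('press',arm.move_l(at(*L,.1302),speed=.02,max_force=30),rr(arm.current_position()),rr(arm.current_wrist_force()))
for a in np.arange(.1,1.31,.1):
    arm.move_l(at(*L,.1302),down(y0+a),speed=.03)
    if round(a,1) in(.1,.2,.4,.6,.7,.9,1.3):print(round(a,2),rr(arm.current_position()),rr(arm.current_wrist_force()),rr(arm.current_torque()))
print('open',arm.current_opening(),arm.current_time_s())
im,d=snap('side')
a=cv2.resize(im[120:240,280:400],(500,500),interpolation=cv2.INTER_CUBIC);cv2.imwrite('pics/s2.png',a[:,:,::-1])
E
```

```text
press False [0.503, -0.326, 0.098] [0.898, 4.04, 16.23]
0.1 [0.503, -0.327, 0.098] [0.245, 1.987, 15.527] [0.329, 0.138, 0.32]
0.2 [0.503, -0.327, 0.098] [0.804, 0.319, 14.063] [0.085, 0.106, 0.281]
0.4 [0.503, -0.327, 0.098] [0.227, 0.679, 14.47] [0.043, 0.03, 0.19]
0.6 [0.503, -0.327, 0.098] [-0.227, 0.245, 14.666] [0.071, 0.041, 0.281]
0.7 [0.503, -0.327, 0.098] [-0.352, 0.197, 14.808] [0.088, -0.1, 0.269]
0.9 [0.503, -0.327, 0.098] [-0.5, 0.129, 14.949] [0.344, 0.065, 0.262]
1.3 [0.502, -0.327, 0.098] [-1.315, 0.431, 15.467] [0.505, 0.189, 0.237]
open 0.050332144998685296 26.0917
```

View pics/s2.png

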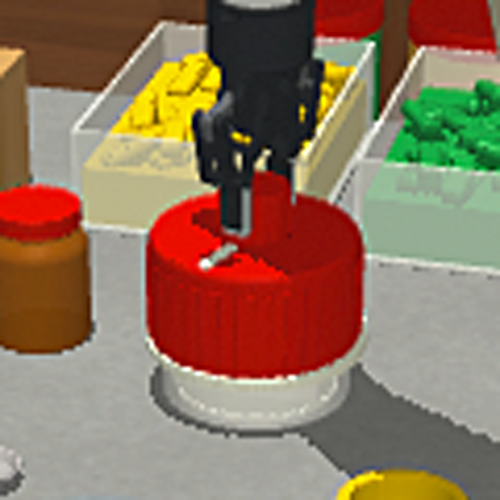

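The white line has moved round from left to front-left, so the lid turned. Lifting gently with a force guard.

```bash
python3 - <<'E'
from h import *
p=arm.current_position();L=p[:2]
im,d=arm.read_camera('side');W=pts('side',d)
m=(im.min(-1)>140)&(W[...,2]>.115)&(W[...,2]<.14)&(np.hypot(W[...,0]-.5013,W[...,1]+.3252)<.076)
q=W[m].mean(0)-[.5013,-.3252,0];print(m.sum(),q.round(3),'line yaw',np.arctan2(q[1],q[0]).round(2))
for z in (.145,.16,.235):
    print(arm.move_l(at(*L,z),speed=.06,max_force=25),rr(arm.current_position()),rr(arm.current_wrist_force()),round(arm.current_opening(),4))
E
```

```text
15 [0.017 0.047 0.128] line yaw 1.22
False [0.502, -0.326, 0.108] [0.148, 0.249, -2.585] 0.0504
False [0.503, -0.327, 0.125] [-0.704, 0.217, -2.483] 0.0503
False [0.502, -0.326, 0.199] [0.839, 0.53, -2.747] 0.0503
```

```bash
python3 - <<'E'
from h import *
M=[.5355,-.0378];q=arm.current_ee_rot();p=arm.current_position()
arm.move_l([M[0],M[1],p[2]],speed=.2)
print(arm.move_l([*M,.065],speed=.1),rr(arm.current_position()))
print(arm.move_l([*M,.047],speed=.03,max_force=5),rr(arm.current_position()),rr(arm.current_wrist_force()))
arm.move_gripper(.085);p=arm.current_position()
arm.move_l([*M,.17],speed=.15)
arm.movep([.45,.10,.25],down(1.57))
im,d=snap('top','afterlid');W=pts('top',d);np.save('top1.npy',W)
print(arm.current_time_s())
E
```

```text
False [0.536, -0.038, 0.066]
True [0.536, -0.038, 0.056] [-1.507, -1.426, 4.909]
34.0583
```

View pics/afterlid.png

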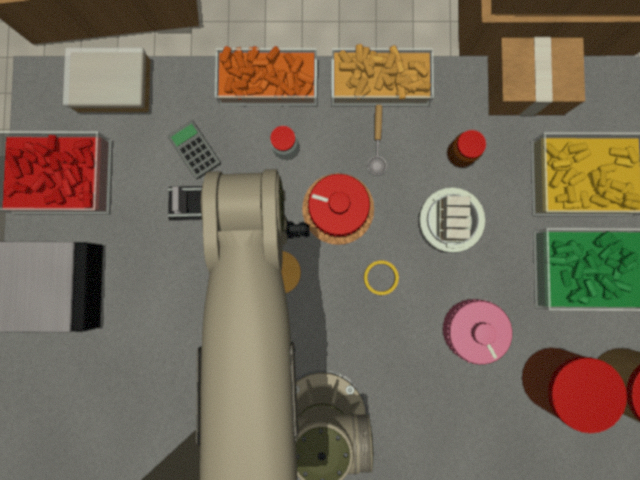

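The lid is on the mat at (339,204). The cartons stand in the tub at (455,218). Measuring both.

```bash
cat >> h.py <<'E'
from scipy.optimize import least_squares
def ray(c,z,cam='top'):
    m=arm.camera_model(cam);R=np.array(m['R']);o=-R.T@m['t']
    d=np.c_[(c[:,0]-m['cx'])/m['fx'],(c[:,1]-m['cy'])/m['fy'],np.ones(len(c))]@R
    return (o+d*((z-o[2])/d[:,2])[:,None])[:,:2]
def circ(P):
    o=least_squares(lambda p:np.hypot(*(P-p[:2]).T)-p[2],[*P.mean(0),.05],loss='soft_l1',f_scale=.002);return np.round(o.x,4)
def edge(m):
    c,_=cv2.findContours(m.astype(np.uint8),cv2.RETR_EXTERNAL,cv2.CHAIN_APPROX_NONE);return max(c,key=cv2.contourArea)[:,0]
def lidpos(W,z=.083,w=(160,250,290,390)):
    win=np.zeros(W.shape[:2],bool);win[w[0]:w[1],w[2]:w[3]]=1
    print('lid roof',circ(ray(edge(win&(W[...,2]>z-.012)&(W[...,2]<z+.05)),z)),'knob',circ(ray(edge(win&(W[...,2]>z+.028)&(W[...,2]<z+.05)),z+.038)))
E
python3 - <<'E'
from h import *
W=np.load('top1.npy');lidpos(W)
im=cv2.imread('pics/afterlid.png')
win=np.zeros(W.shape[:2],bool);win[180:260,410:500]=1
m=(win&(W[...,2]>.105)&(W[...,2]<.13)).astype(np.uint8)
Q=W[m>0];print('z',np.median(Q[:,2]),m.sum(),cv2.minAreaRect(ray(np.argwhere(m)[:,::-1],.118).astype(np.float32)*1000))
n,l,st,c=cv2.connectedComponentsWithStats(m);print(st[1:].tolist())
# intensity profile along x
col=im[185:255,448:468].mean((1,2));print([(185+i,int(v)) for i,v in enumerate(col)])
cv2.imwrite('pics/tubcrop.png',cv2.resize(im[175:265,405:525],(800,600),interpolation=cv2.INTER_CUBIC))
E
```

```text
lid roof [ 0.5362 -0.0381  0.0764] knob [ 0.5365 -0.0383  0.0248]
z 0.11737748977906368 917 ((501.58514404296875, -324.9346618652344), (55.59996032714844, 102.92671203613281), 89.29901885986328)
[[446, 196, 24, 10, 233], [446, 207, 24, 10, 232], [446, 218, 24, 10, 227], [446, 229, 24, 10, 225]]
[(185, 112), (186, 117), (187, 129), (188, 153), (189, 171), (190, 183), (191, 192), (192, 193), (193, 189), (194, 177), (195, 171), (196, 177), (197, 184), (198, 187), (199, 187), (200, 187), (201, 188), (202, 187), (203, 183), (204, 160), (205, 116), (206, 113), (207, 152), (208, 179), (209, 187), (210, 188), (211, 187), (212, 187), (213, 188), (214, 183), (215, 161), (216, 118), (217, 113), (218, 149), (219, 178), (220, 188), (221, 188), (222, 188), (223, 188), (224, 188), (225, 183), (226, 163), (227, 123), (228, 112), (229, 147), (230, 178), (231, 187), (232, 188), (233, 188), (234, 187), (235, 188), (236, 184), (237, 168), (238, 130), (239, 100), (240, 115), (241, 141), (242, 154), (243, 174), (244, 187), (245, 193), (246, 192), (247, 189), (248, 187), (249, 185), (250, 173), (251, 148), (252, 121), (253, 110), (254, 110)]
```

View pics/tubcrop.png

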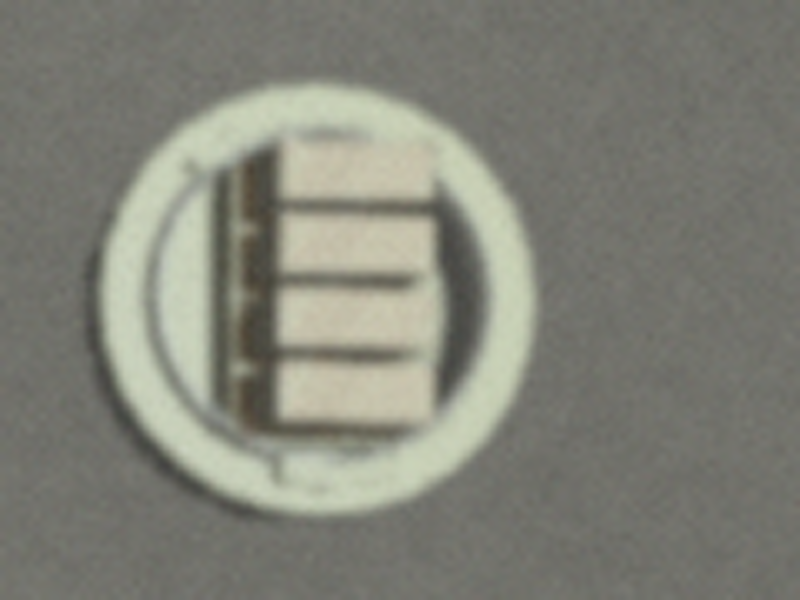

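Four cartons are in the slots (z 0.117, as expected) and the lid is centred to about 1 mm. I'll move the first carton to the wall end and check it.

```bash
cat >> h.py <<'E'
TY=-0.015; TC=np.array([.5016,-.3249]); RY=.025; WALL=np.array([.552,.180])
rx=np.array([np.cos(RY),np.sin(RY)]);ry=np.array([-np.sin(RY),np.cos(RY)])
def carton(off,dy):
    s=TC+off*np.array([np.cos(TY),np.sin(TY)]); t=WALL+dy*ry
    qs=down(np.pi/2+TY);qt=down(RY)
    arm.move_gripper(.085)
    arm.movep(at(*s,.24),qs)
    print('down',arm.move_l(at(*s,.088),speed=.15,max_force=12))
    arm.move_gripper(.04);print('grip',round(arm.current_opening(),4))
    z0=arm.current_position()[2]
    if arm.current_opening()<.05: arm.move_l(at(*s,.24));raise SystemExit
    print('lift',arm.move_l(at(*s,.235),speed=.12,max_force=20),rr(arm.current_wrist_force()))
    arm.move_l(at(*t,.235),qt,speed=.25)
    print('open',round(arm.current_opening(),4))
    arm.move_l(at(*t,.105),speed=.15)
    print('put',arm.move_l(at(*t,.084),speed=.03,max_force=4),'dz',round(arm.current_position()[2]-z0,4),rr(arm.current_position()),rr(arm.current_wrist_force()))
    arm.move_gripper(.075)
    arm.move_l(at(*t,.235),speed=.2)
    print('t',arm.current_time_s())
E
python3 - <<'E'
from h import *
carton(-.0405,.0145)
arm.movep(at(.45,-.05,.28),down(1.2))
im,d=snap('top');W=pts('top',d);lidpos(W)
s,_=snap('side')
cv2.imwrite('pics/c1.png',np.hstack([cv2.resize(im[160:250,155:275],(400,300),interpolation=2),cv2.resize(s[235:375,175:362],(400,300),interpolation=2)])[:,:,::-1])
win=np.zeros(W.shape[:2],bool);win[170:235,155:275]=1
m=win&(W[...,2]>.105)&(W[...,2]<.13);print(np.median(W[m],0),cv2.minAreaRect(ray(np.argwhere(m)[:,::-1],.118).astype(np.float32)*1000))
E
```

```text
down False
grip 0.0555
lift False [-0.528, -0.3, -0.586]
open 0.0553
put True dz 0.0189 [0.55, 0.194, 0.073] [-1.833, -0.338, 8.663]
t 43.3833Traceback (most recent call last):
  File "<stdin>", line 4, in <module>
  File "h.py", line 36, in lidpos
    print('lid roof',circ(ray(edge(win&(W[...,2]>z-.012)&(W[...,2]<z+.05)),z)),'knob',circ(ray(edge(win&(W[...,2]>z+.028)&(W[...,2]<z+.05)),z+.038)))
                                                                                               ~~~~^^^^^^^^^^^^^^^^^^^^^^^^^^^^^^^^^^^^^^^^
  File "h.py", line 33, in edge
    c,_=cv2.findContours(m.astype(np.uint8),cv2.RETR_EXTERNAL,cv2.CHAIN_APPROX_NONE);return max(c,key=cv2.contourArea)[:,0]
                                                                                            ~~~^^^^^^^^^^^^^^^^^^^^^^^
ValueError: max() iterable argument is empty
```

The carton touched 19 mm early, at rail height, so it probably caught a rail. Looking.

```bash
python3 - <<'E'
from h import *
arm.movep(at(.40,-.30,.28),down(1.2))
im,d=snap('top');W=pts('top',d);np.save('top2.npy',W);cv2.imwrite('pics/top2.png',im[:,:,::-1])
s,ds=snap('side');np.save('side2.npy',pts('side',ds));cv2.imwrite('pics/side2.png',s[:,:,::-1])
cv2.imwrite('pics/c1.png',np.hstack([cv2.resize(im[160:250,155:275],(400,300),interpolation=2),cv2.resize(s[235:375,175:362],(400,300),interpolation=2)])[:,:,::-1])
win=np.zeros(W.shape[:2],bool);win[170:235,155:275]=1
m=win&(W[...,2]>.105)&(W[...,2]<.15);print(m.sum(),np.median(W[m],0),W[m].min(0),W[m].max(0))
lidpos(W)
E
```

```text
return _methods._mean(a, axis=axis, dtype=dtype,
  ret = um.true_divide(
Traceback (most recent call last):
ValueError: zero-size array to reduction operation minimum which has no identity
```

View pics/c1.png

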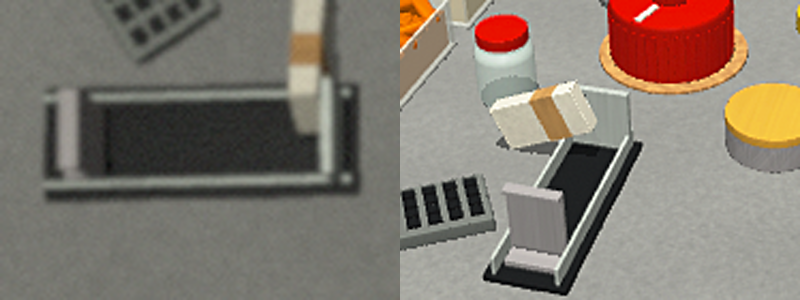

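The carton tipped over the far (+x) rail and lies across it. I need its pose and better rail positions.

```bash
python3 - <<'E'
from h import *
t=cv2.imread('pics/top2.png');W=np.load('top2.npy');S=np.load('side2.npy');s=cv2.imread('pics/side2.png')
try: lidpos(W)
except Exception as e: print(e)
g=cv2.GaussianBlur(t,(1,1),0).mean(-1)
for c0,c1 in((190,202),(205,215),(218,230),(230,240)):
    p=g[180:226,c0:c1].mean(1);u=(c0+c1-1)/2
    pk=[i for i in range(1,45) if p[i]>p[i-1] and p[i]>=p[i+1] and p[i]>110]
    def sub(i):
        w=p[i-2:i+3]-p[i-2:i+3].min();return 180+i-2+(w*np.arange(5)).sum()/w.sum()
    v=[sub(i) for i in pk if 2<i<43];print(u,np.round(v,2),[ray(np.array([[u,a]]),.028)[0].round(4).tolist() for a in v])
# carton points: top view white/brown, raised
cv2.imwrite('pics/c2.png',np.hstack([cv2.resize(t[135:225,205:295],(400,400),interpolation=2),cv2.resize(s[255:325,205:275],(400,400),interpolation=2)]))
for n,A in(('top',W),('side',S)):
    m=(A[...,0]>.5)&(A[...,0]<.70)&(A[...,1]>.185)&(A[...,1]<.25)&(A[...,2]>.036)&(A[...,2]<.14)
    Q=A[m];print(n,len(Q),Q.min(0).round(3),Q.max(0).round(3))
    for x in np.arange(.5,.7,.01):
        q=Q[(Q[:,0]>=x)&(Q[:,0]<x+.01)]
        if len(q)>3:print(x.round(2),len(q),'y',q[:,1].min().round(3),q[:,1].max().round(3),'z',q[:,2].min().round(3),q[:,2].max().round(3))
E
```

```text
lid roof [ 0.5362 -0.0382  0.0764] knob [ 0.5363 -0.0382  0.025 ]
195.5 [188.44 214.31] [[0.583, 0.3342], [0.5151, 0.3326]]
209.5 [187.96 214.02 222.52] [[0.5844, 0.2976], [0.516, 0.2961], [0.4938, 0.2957]]
223.5 [187.71 213.66] [[0.5852, 0.261], [0.5171, 0.2596]]
234.5 [187.57 213.5 ] [[0.5857, 0.2322], [0.5177, 0.231]]
top 379 [0.553 0.185 0.038] [0.673 0.206 0.101]
0.55 28 y 0.186 0.204 z 0.038 0.067
0.56 40 y 0.185 0.205 z 0.058 0.089
0.57 36 y 0.185 0.203 z 0.082 0.101
0.58 27 y 0.185 0.204 z 0.083 0.096
0.59 30 y 0.186 0.204 z 0.079 0.089
0.6 32 y 0.185 0.205 z 0.077 0.087
0.61 30 y 0.185 0.206 z 0.072 0.084
0.62 31 y 0.185 0.204 z 0.066 0.078
0.63 28 y 0.185 0.205 z 0.063 0.075
0.64 31 y 0.186 0.206 z 0.058 0.068
0.65 30 y 0.185 0.206 z 0.053 0.067
0.66 26 y 0.187 0.205 z 0.05 0.061
0.67 10 y 0.185 0.205 z 0.046 0.054
side 809 [0.533 0.185 0.036] [0.677 0.21  0.098]
0.55 37 y 0.185 0.208 z 0.042 0.065
0.56 85 y 0.185 0.209 z 0.039 0.092
0.57 100 y 0.185 0.21 z 0.038 0.098
0.58 84 y 0.185 0.21 z 0.037 0.095
0.59 84 y 0.185 0.209 z 0.036 0.09
0.6 74 y 0.185 0.209 z 0.037 0.086
0.61 68 y 0.187 0.209 z 0.036 0.081
0.62 61 y 0.185 0.209 z 0.037 0.077
0.63 66 y 0.185 0.209 z 0.036 0.073
0.64 51 y 0.186 0.209 z 0.037 0.072
0.65 41 y 0.185 0.21 z 0.036 0.065
0.66 44 y 0.185 0.209 z 0.037 0.059
0.67 12 y 0.185 0.208 z 0.044 0.056
```

View pics/c2.png

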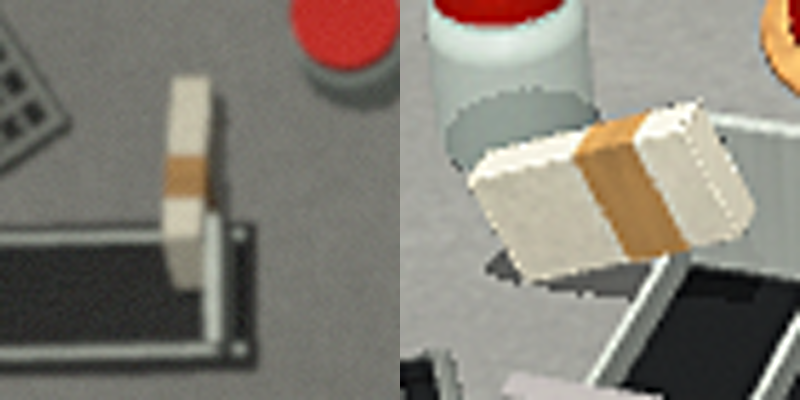

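The lid is still centred. The rails put the channel centre at x≈0.5527 at the wall; I was 1–2 mm short, towards -x. The carton lies bottom towards -x, tilted 25°, thickness along y (0.186–0.208). Next: check the band for the right way up, and the IK for picking it up and swinging it upright into the rack.

```bash
python3 - <<'E'
from h import *
from scipy.spatial.transform import Rotation as R
s=cv2.imread('pics/side2.png');S=np.load('side2.npy')
h=cv2.cvtColor(s,cv2.COLOR_BGR2HSV);br=(h[...,0]>8)&(h[...,0]<20)&(h[...,1]>90)
m=br&(np.hypot(S[...,0]-.5,S[...,1]+.325)<.06)&(S[...,2]>.05);print('tub band z',m.sum(),np.percentile(S[m][:,2],[3,97]) if m.any() else '')
m=br&(S[...,0]>.54)&(S[...,0]<.7)&(S[...,1]>.185)&(S[...,1]<.22)&(S[...,2]>.03);Q=S[m];u=(Q[:,0]*np.cos(.4363)-Q[:,2]*np.sin(.4363))
print('band along axis',np.percentile(u,[3,97]))
A=S[(S[...,0]>.54)&(S[...,0]<.7)&(S[...,1]>.195)&(S[...,1]<.22)&(S[...,2]>.037)];u=A[:,0]*np.cos(.4363)-A[:,2]*np.sin(.4363);w=A[:,0]*np.sin(.4363)+A[:,2]*np.cos(.4363);print('ends',np.percentile(u,[1,99]),'w',np.percentile(w,[1,99]))
def ori(al,az): # tool z at elevation al in vertical plane of azimuth az; tool y horizontal
    z=np.array([np.cos(al)*np.cos(az),np.cos(al)*np.sin(az),np.sin(al)]);y=np.array([-np.sin(az),np.cos(az),0]);x=np.cross(y,z)
    q=R.from_matrix(np.stack([x,y,z],1)).as_quat();return [q[3],q[0],q[1],q[2]],z
for al in(-90,-100,-110,-115,-120,-130):
    q,z=ori(np.radians(al),0);tip=np.array([.613,.197,.04])+z*DZ;s1=arm.solve_ik(tip,q)
    print(al,'grasp',None if s1 is None else np.round(s1,2))
for al in(-30,-20,-10,0,10,20):
  for z0 in(.09,.2):
    q,z=ori(np.radians(al),.025);tip=np.array([.55,.28,z0])+z*DZ;s1=arm.solve_ik(tip,q)
    print(al,z0,'final',None if s1 is None else np.round(s1,2))
E
```

```text
tub band z 76 [0.05320736 0.56767969]
band along axis [0.50773524 0.53552589]
ends [0.47976639 0.58748705] w [0.27673889 0.33342435]
-90 grasp [ 0.19  0.56 -0.07  0.95  0.    0.19]
-100 grasp [0.17 0.69 0.16 1.21 0.03 0.17]
-110 grasp [0.16 0.85 0.42 1.48 0.05 0.15]
-115 grasp [0.16 0.94 0.56 1.62 0.07 0.14]
-120 grasp [0.15 1.04 0.72 1.77 0.08 0.13]
-130 grasp [0.14 1.32 1.22 2.17 0.09 0.11]
-30 0.09 final None
-30 0.2 final [ 0.55  0.03 -1.   -0.44 -0.45  0.28]
-20 0.09 final None
-20 0.2 final None
-10 0.09 final None
-10 0.2 final None
0 0.09 final None
0 0.2 final None
10 0.09 final None
10 0.2 final None
20 0.09 final None
20 0.2 final None
```

```bash
cat >> h.py <<'E'
from scipy.spatial.transform import Rotation as Rot
def ori(al,az):
    z=np.array([np.cos(al)*np.cos(az),np.cos(al)*np.sin(az),np.sin(al)]);y=np.array([-np.sin(az),np.cos(az),0]);x=np.cross(y,z)
    q=Rot.from_matrix(np.stack([x,y,z],1)).as_quat();return [q[3],q[0],q[1],q[2]],z
E
python3 - <<'E'
from h import *
s=cv2.imread('pics/side2.png');S=np.load('side2.npy')
h=cv2.cvtColor(s,cv2.COLOR_BGR2HSV);br=(h[...,0]>8)&(h[...,0]<20)&(h[...,1]>70)
m=(np.hypot(S[...,0]-.5,S[...,1]+.325)<.055)&(S[...,1]>-.31)&(S[...,2]>.04)&(S[...,2]<.125)
for z in np.arange(.04,.12,.01):
    k=m&(S[...,2]>=z)&(S[...,2]<z+.01);print(z.round(2),k.sum(),(k&br).sum(),s[k].mean(0).round() if k.any() else '')
for az,j in((0,0),):
  for al in(-50,-40,-30,-20,-10,0):
    ok=[]
    for z0 in(.06,.08,.1,.12):
      f=[]
      for r in np.arange(.40,.86,.02):
        q,z=ori(np.radians(al),.4);tip=np.array([r*np.cos(.4),r*np.sin(.4),z0])+z*DZ
        if arm.solve_ik(tip,q) is not None:f.append(round(r,2))
      ok.append((z0,(f[0],f[-1]) if f else None))
    print(al,ok)
E
```

```text
0.04 0 0 
0.05 34 29 [ 80. 123. 156.]
0.06 77 30 [131. 160. 175.]
0.07 62 0 [160. 180. 184.]
0.08 65 0 [158. 177. 181.]
0.09 67 0 [162. 181. 185.]
0.1 70 0 [159. 178. 182.]
0.11 65 0 [180. 198. 202.]
-50 [(0.06, (np.float64(0.58), np.float64(0.84))), (0.08, (np.float64(0.56), np.float64(0.84))), (0.1, (np.float64(0.56), np.float64(0.84))), (0.12, (np.float64(0.54), np.float64(0.84)))]
-40 [(0.06, (np.float64(0.66), np.float64(0.84))), (0.08, (np.float64(0.66), np.float64(0.84))), (0.1, (np.float64(0.64), np.float64(0.84))), (0.12, (np.float64(0.64), np.float64(0.84)))]
-30 [(0.06, (np.float64(0.72), np.float64(0.84))), (0.08, (np.float64(0.72), np.float64(0.84))), (0.1, (np.float64(0.72), np.float64(0.84))), (0.12, (np.float64(0.7), np.float64(0.84)))]
-20 [(0.06, (np.float64(0.76), np.float64(0.84))), (0.08, (np.float64(0.76), np.float64(0.84))), (0.1, (np.float64(0.76), np.float64(0.84))), (0.12, (np.float64(0.76), np.float64(0.84)))]
-10 [(0.06, (np.float64(0.76), np.float64(0.84))), (0.08, (np.float64(0.76), np.float64(0.84))), (0.1, (np.float64(0.78), np.float64(0.84))), (0.12, (np.float64(0.78), np.float64(0.84)))]
0 [(0.06, (np.float64(0.74), np.float64(0.84))), (0.08, (np.float64(0.74), np.float64(0.84))), (0.1, (np.float64(0.76), np.float64(0.84))), (0.12, (np.float64(0.76), np.float64(0.84)))]
```

The band shows the carton's bottom is at the -x end. My plan is to grip it across its thickness with the tool leaning, swing it upright at r≈0.76 on clear counter (azimuth -0.34), let go, and regrasp from above. Checking IK.

```bash
python3 - <<'E'
from h import *
def ik(pad,al,az,lab):
    q,z=ori(np.radians(al),az);t=np.array(pad)+z*(.019+DZ);s=arm.solve_ik(t,q);print(lab,al,None if s is None else np.round(s,2));return s
for al in(-120,-125,-128):
  for dz in(0,.05,.1,.2): ik([.637,.197,.046+dz],al,0,'g%.2f'%dz)
for az in(-.34,):
 for r in(.757,.765):
  for a2 in(-5,-10,-13):
    for z in(.08,.09,.11,.2): ik([r*np.cos(az),r*np.sin(az),z],a2,az,'f %.3f %.2f'%(r,z))
  for a2,z in((-20,.1),(-30,.12),(-40,.14),(-50,.2)): ik([r*np.cos(az),r*np.sin(az),z],a2,az,'rel')
  s=arm.solve_ik(at(r*np.cos(az),r*np.sin(az),.08),down(az+np.pi/2));print('top',s is not None, arm.solve_ik(at(r*np.cos(az),r*np.sin(az),.22),down(az+np.pi/2)) is not None,arm.solve_ik(at(r*np.cos(az),r*np.sin(az),.08),down(az)) is not None)
E
```

```text
g0.00 -120 [0.15 1.09 0.8  1.8  0.07 0.13]
g0.05 -120 [0.15 1.07 0.88 1.9  0.07 0.13]
g0.10 -120 [0.15 1.07 1.01 2.03 0.07 0.13]
g0.20 -120 None
g0.00 -125 [0.14 1.21 1.02 1.98 0.08 0.12]
g0.05 -125 [0.14 1.21 1.14 2.11 0.08 0.12]
g0.10 -125 None
g0.20 -125 None
g0.00 -128 [0.14 1.32 1.23 2.14 0.09 0.11]
g0.05 -128 None
g0.10 -128 None
g0.20 -128 None
f 0.757 0.08 -5 [-0.51  0.99 -0.97 -1.87  0.17 -0.01]
f 0.757 0.09 -5 [-0.51  0.96 -0.97 -1.85  0.17 -0.01]
f 0.757 0.11 -5 [-0.51  0.91 -0.99 -1.81  0.17 -0.01]
f 0.757 0.20 -5 [-0.51  0.64 -1.01 -1.56  0.17 -0.01]
f 0.757 0.08 -10 [-0.51  0.88 -0.98 -1.69  0.16 -0.03]
f 0.757 0.09 -10 [-0.51  0.86 -0.99 -1.66  0.16 -0.03]
f 0.757 0.11 -10 [-0.51  0.8  -0.99 -1.61  0.16 -0.03]
f 0.757 0.20 -10 [-0.51  0.53 -1.   -1.35  0.16 -0.03]
f 0.757 0.08 -13 [-0.51  0.82 -0.98 -1.57  0.16 -0.04]
f 0.757 0.09 -13 [-0.51  0.79 -0.98 -1.55  0.16 -0.04]
f 0.757 0.11 -13 [-0.51  0.73 -0.99 -1.49  0.16 -0.04]
f 0.757 0.20 -13 [-0.51  0.47 -0.98 -1.22  0.16 -0.04]
rel -20 [-0.5   0.62 -0.96 -1.22  0.15 -0.06]
rel -30 [-0.5   0.42 -0.85 -0.74  0.14 -0.08
[... 271 characters left out ...]
01]
f 0.765 0.20 -5 [-0.51  0.64 -1.   -1.55  0.16 -0.01]
f 0.765 0.08 -10 [-0.5   0.88 -0.96 -1.67  0.16 -0.03]
f 0.765 0.09 -10 [-0.5   0.85 -0.97 -1.64  0.16 -0.03]
f 0.765 0.11 -10 [-0.5   0.8  -0.97 -1.59  0.16 -0.03]
f 0.765 0.20 -10 [-0.5   0.54 -0.98 -1.34  0.16 -0.03]
f 0.765 0.08 -13 [-0.5   0.82 -0.96 -1.55  0.16 -0.04]
f 0.765 0.09 -13 [-0.5   0.79 -0.96 -1.53  0.16 -0.04]
f 0.765 0.11 -13 [-0.5   0.73 -0.97 -1.47  0.16 -0.04]
f 0.765 0.20 -13 [-0.5   0.48 -0.96 -1.21  0.16 -0.04]
rel -20 [-0.5   0.63 -0.94 -1.21  0.15 -0.06]
rel -30 [-0.49  0.43 -0.83 -0.73  0.13 -0.08]
rel -40 [-0.49  0.33 -0.67 -0.29  0.11 -0.09]
rel -50 [-0.48  0.26 -0.41  0.21  0.09 -0.11]
top True True True
```

```bash
cat >> h.py <<'E'
def pose(pad,al,az):
    q,z=ori(np.radians(al),az);return (np.array(pad)+z*(.019+DZ)).tolist(),q
E
python3 - <<'E'
from h import *
print('t',arm.current_time_s())
arm.move_gripper(.055)
arm.movep(*pose([.60,.16,.30],-90,0)); arm.movep(*pose([.655,.197,.20],-100,0)); arm.movep(*pose([.64,.197,.115],-122,0))
t,q=pose([.637,.197,.096],-125,0);arm.move_l(t,q,speed=.08)
t,q=pose([.637,.197,.046],-125,0);print('down',arm.move_l(t,q,speed=.06,max_force=10))
arm.move_gripper(.010);o=arm.current_opening();print('grip',round(o,4),rr(arm.current_position()),np.round(t,3))
if o<.018: raise SystemExit
for z,al in((.09,-125),(.17,-110),(.27,-95)):
    t,q=pose([.637,.197,z],al,0);print(arm.move_l(t,q,speed=.1,max_force=15),round(arm.current_opening(),4))
for k in np.linspace(0.2,1,5):
    al=-95+85*k;az=-.34*k;r=.667+.09*k;a0=.30+(-.34-.30)*k
    t,q=pose([r*np.cos(a0),r*np.sin(a0),.27-.05*k],al,az);arm.movep(t,q)
print(rr(arm.current_position()),round(arm.current_opening(),4),arm.current_time_s())
s,_=snap('side');tt,_=snap('top')
cv2.imwrite('pics/held.png',np.hstack([cv2.resize(s[60:360,180:480],(400,400)),cv2.resize(tt[60:360,260:560],(400,400))])[:,:,::-1])
E
```

```text
t 46.0083
down False
grip 0.0211 [0.606, 0.197, 0.002] [0.606 0.197 0.001]
False 0.0214
False 0.0213
False 0.0213
[0.766, -0.27, 0.211] 0.0213 56.675
```

View pics/held.png

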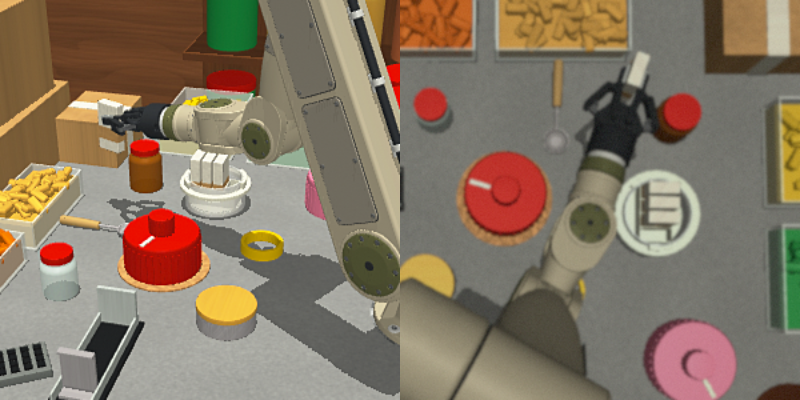

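The carton is held upright with its band low and the surroundings clear. Lowering and letting go.

```bash
python3 - <<'E'
from h import *
az=-.34;r=.757;P=lambda z,al=-10:pose([r*np.cos(az),r*np.sin(az),z],al,az)
t,q=P(.11);arm.move_l(t,q,speed=.1)
t,q=P(.070);print('touch',arm.move_l(t,q,speed=.03,max_force=4),rr(arm.current_position()),np.round(t,3),rr(arm.current_wrist_force()))
arm.move_gripper(.036)
t,q=P(.10,-10);print(arm.move_l(t,q,speed=.05,max_force=6))
for z,al in((.12,-15),(.145,-25),(.19,-40)):
    t,q=P(z,al);arm.move_l(t,q,speed=.08)
arm.movep(*pose([.60,-.214,.30],-85,az))
arm.movep(at(.42,-.12,.30),down(1.2))
im,d=snap('top','stand');W=pts('top',d);np.save('top3.npy',W)
s,ds=snap('side');S=pts('side',ds)
cv2.imwrite('pics/stand.png',np.hstack([cv2.resize(s[100:300,200:400],(400,400)),cv2.resize(im[60:260,320:520],(400,400))])[:,:,::-1])
lidpos(W)
win=np.zeros(W.shape[:2],bool);win[90:200,390:455]=1
m=win&(W[...,2]>.095)&(W[...,2]<.125);print(m.sum(),'z',np.median(W[m][:,2]),cv2.minAreaRect(ray(np.argwhere(m)[:,::-1],.11).astype(np.float32)*1000),arm.current_time_s())
E
```

```text
touch True [0.765, -0.27, 0.067] [ 0.764 -0.27   0.061] [0.216, -0.554, 3.142]
False
lid roof [ 0.5364 -0.0381  0.0763] knob [ 0.5363 -0.0383  0.0249]
258 z 0.10950453369254803 ((644.7535400390625, -272.293212890625), (213.20606994628906, 47.09516906738281), 13.879423141479492) 63.9667
```

View pics/stand.png

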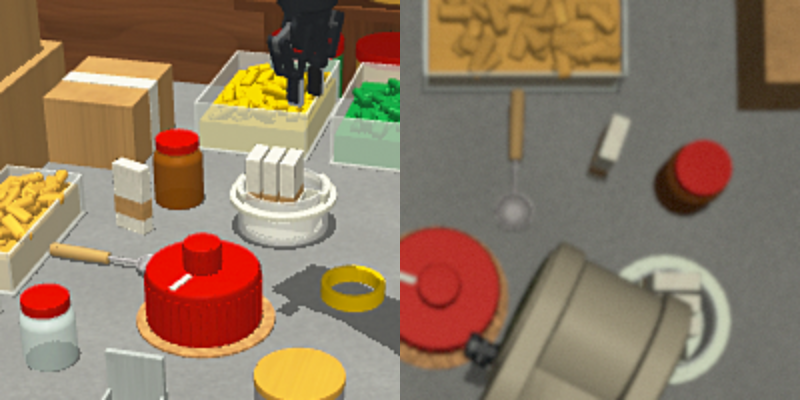

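The carton stands upright between scoop and jar at about (426,131) in the top view. Regrasping from above, now with a rail-aware search on insertion.

```bash
cat >> h.py <<'E'
WALL=np.array([.5535,.180])
def insert(dy,zexp):
    """lower a held carton into the rack; zexp: reported z when seated. Shifts across the channel if a rail is met"""
    for ox in(0,.002,-.002,.004,-.004):
        t=WALL+dy*ry+ox*rx
        arm.move_l([*t,zexp+.030],speed=.1)
        hit=arm.move_l([*t,zexp-.004],speed=.03,max_force=4)
        dz=arm.current_position()[2]-zexp;print('ins',ox,hit,'dz',round(dz,4),rr(arm.current_wrist_force()))
        if dz<.006: break
    else: return False
    arm.move_gripper(.072);p=arm.current_position()
    arm.move_l([p[0],p[1],.235-DZ],speed=.2);return True
def carry(s,yaw,zgrip,dy,zfloor):
    arm.move_gripper(.085);arm.movep(at(*s,.24),down(yaw))
    print('down',arm.move_l(at(*s,zgrip),speed=.15,max_force=12))
    arm.move_gripper(.04);o=arm.current_opening();z0=arm.current_position()[2];print('grip',round(o,4))
    if o<.05: arm.move_l(at(*s,.24));raise SystemExit('no grip')
    arm.move_l(at(*s,.235),speed=.15,max_force=20)
    arm.move_l(at(*(WALL+dy*ry),.235),down(RY),speed=.3)
    ok=insert(dy,z0+.008-zfloor);print('open',round(arm.current_opening(),4),'ok',ok,'t',arm.current_time_s());return ok
E
python3 - <<'E'
from h import *
W=np.load('top3.npy');win=np.zeros(W.shape[:2],bool);win[110:160,405:440]=1
m=win&(W[...,2]>.100)&(W[...,2]<.125);(cx,cy),(w,h),a=cv2.minAreaRect(ray(np.argwhere(m)[:,::-1],.11).astype(np.float32)*1000)
print(m.sum(),cx,cy,w,h,a)
yaw=np.radians(a if w>h else a-90);print('yaw',yaw)
if not(-.6<yaw<-.1 and abs(max(w,h)-55)<8): raise SystemExit
carry([cx/1000,cy/1000],yaw,.080,.0145,0)
E
```

```text
214 719.581787109375 -254.24728393554688 22.54549789428711 58.857810974121094 71.39823150634766
yaw -0.3246621069079793
down False
grip 0.0549
ins 0 True dz -0.0002 [-0.644, 0.256, 4.724]
open 0.0719 ok True t 73.8333
```

Seated on the first try. Second carton next, then a look.

```bash
python3 - <<'E'
from h import *
u=np.array([np.cos(TY),np.sin(TY)])
carry(TC-.0135*u,np.pi/2+TY,.088,.0390,.008)
arm.movep(at(.42,-.2,.28),down(1.2))
im,d=snap('top');W=pts('top',d);s,_=snap('side')
cv2.imwrite('pics/c3.png',np.hstack([cv2.resize(im[160:250,155:275],(400,300),interpolation=2),cv2.resize(s[220:375,165:372],(400,300),interpolation=2)])[:,:,::-1])
win=np.zeros(W.shape[:2],bool);win[170:235,155:275]=1
m=win&(W[...,2]>.105)&(W[...,2]<.13);P=ray(np.argwhere(m)[:,::-1],.118);print(np.median(W[m][:,2]),cv2.minAreaRect(P.astype(np.float32)*1000));lidpos(W)
E
```

```text
down False
grip 0.0549
ins 0 True dz -0.0 [-0.308, 1.038, 4.594]
open 0.072 ok True t 84.55
0.11718795951161409 ((549.461181640625, 204.2889404296875), (61.45145797729492, 46.353145599365234), 1.0507184267044067)
lid roof [ 0.5361 -0.0383  0.0764] knob [ 0.5364 -0.0383  0.0249]
```

View pics/c3.png

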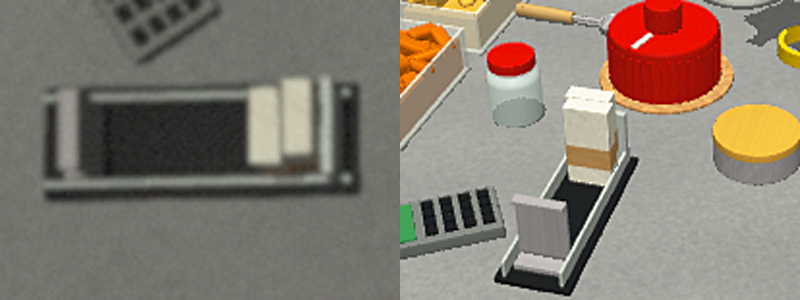

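Both stand upright in the channel with a small gap and a few mm of offset, and the lid is unmoved. Now the other two.

```bash
python3 - <<'E'
from h import *
u=np.array([np.cos(TY),np.sin(TY)])
if carry(TC+.0135*u,np.pi/2+TY,.088,.0635,.008): carry(TC+.0405*u,np.pi/2+TY,.088,.0885,.008)
arm.movep(at(.42,-.2,.28),down(1.2))
im,d=snap('top');W=pts('top',d)
win=np.zeros(W.shape[:2],bool);win[170:235,155:275]=1
m=win&(W[...,2]>.105)&(W[...,2]<.13);P=ray(np.argwhere(m)[:,::-1],.118);print(np.median(W[m][:,2]),cv2.minAreaRect(P.astype(np.float32)*1000));lidpos(W)
for al in(1.57+RY,RY): print(arm.solve_ik(at(*(WALL+.24*ry),.06),down(al)))
E
```

```text
down False
grip 0.0552
ins 0 True dz -0.0 [0.524, -0.015, 4.432]
open 0.072 ok True t 95.725
down False
grip 0.0549
ins 0 True dz -0.0 [-0.002, -0.904, 5.163]
open 0.0721 ok True t 106.4833
0.11729924693499813 ((548.9463500976562, 228.74728393554688), (61.45098876953125, 95.21385955810547), 1.2137858867645264)
lid roof [ 0.5362 -0.0382  0.0764] knob [ 0.5365 -0.0384  0.0248]
[0.53807934 0.6217392  0.1039583  1.05301542 0.         0.51387567]
[0.53807934 0.6217392  0.1039583  1.05301542 0.         2.08387567]
```

All four are seated. Next: shut the fingers and push the stop from behind until force builds.

```bash
python3 - <<'E'
from h import *
D=lambda dy,z:at(*(np.array([.5527,.180])+dy*ry),z)
q=down(RY+np.pi/2)
arm.move_gripper(0)
arm.movep(D(.235,.26),q);print(arm.move_l(D(.235,.06),speed=.15,max_force=8),rr(arm.current_wrist_force()))
print('push',arm.move_l(D(.095,.06),speed=.05,max_force=10))
p=np.array(arm.current_position());print(rr(p),'dy',((p[:2]-[.5527,.180])@ry).round(4),rr(arm.current_wrist_force()))
arm.move_l(D(((p[:2]-[.5527,.180])@ry)+.02,.06),speed=.05)
p=arm.current_position();arm.move_l([p[0],p[1],.23],speed=.15)
arm.movep(at(.42,-.2,.28),down(1.2));arm.pause(.5)
im,d=snap('top');W=pts('top',d);s,_=snap('side')
cv2.imwrite('pics/end.png',np.hstack([cv2.resize(im[160:250,155:275],(400,300),interpolation=2),cv2.resize(s[220:375,165:372],(400,300),interpolation=2)])[:,:,::-1])
win=np.zeros(W.shape[:2],bool);win[170:235,155:275]=1
m=win&(W[...,2]>.105)&(W[...,2]<.13);P=ray(np.argwhere(m)[:,::-1],.118);print(np.median(W[m][:,2]),cv2.minAreaRect(P.astype(np.float32)*1000));lidpos(W)
print(arm.current_time_s())
E
```

```text
False [-0.197, -0.215, 0.091]
push True
[0.55, 0.308, 0.025] dy 0.1277 [0.972, 2.719, 2.9]
0.11723574138788648 ((549.0784301757812, 229.9856719970703), (61.453006744384766, 88.10010528564453), 0.9122158288955688)
lid roof [ 0.5363 -0.0381  0.0764] knob [ 0.5365 -0.0384  0.0248]
119.3167
```

View pics/end.png

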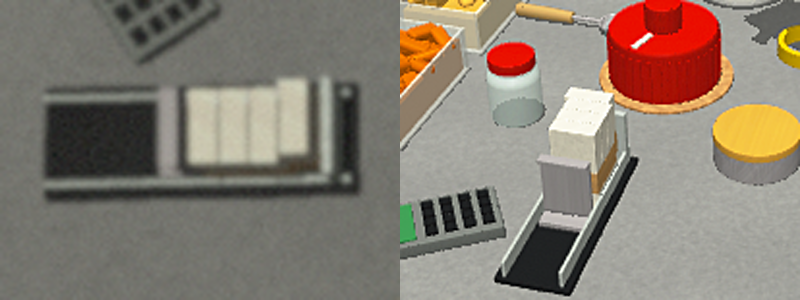

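The row is closed (88.1 mm) but appears to sit about 5 mm from the wall, and the push stopped early. Pushing again with a higher limit, logging.

```bash
python3 - <<'E'
from h import *
O=np.array([.5527,.180]);D=lambda dy,z:at(*(O+dy*ry),z)
q=down(RY+np.pi/2);dy=lambda:round(float((np.array(arm.current_position())[:2]-O)@ry),4)
def look():
    im,d=arm.read_camera('side');W=pts('side',d);im2,d2=arm.read_camera('top');T=pts('top',d2)
    win=np.zeros(T.shape[:2],bool);win[170:235,155:275]=1
    m=win&(T[...,2]>.105)&(T[...,2]<.13);P=(ray(np.argwhere(m)[:,::-1],.118)-O)@ry
    print('row along y',np.percentile(P,[1,99]).round(4))
look()
arm.movep(D(.155,.26),q);arm.move_l(D(.155,.06),speed=.15,max_force=8)
f0=np.array(arm.current_wrist_force())
for k in np.arange(.130,.098,-.003):
    h=arm.move_l(D(k,.06),speed=.03,max_force=25);f=np.array(arm.current_wrist_force())-f0
    print(round(k,3),dy(),h,rr(f))
    if f[:2]@ry>15 or h:break
a=dy();arm.move_l(D(a+.02,.06),speed=.05);p=arm.current_position();arm.move_l([p[0],p[1],.23],speed=.15)
arm.movep(at(.42,-.2,.28),down(1.2));look();print(arm.current_time_s())
E
```

```text
row along y [0.0059 0.094 ]
0.13 0.1301 False [-1.154, 0.595, 1.101]
0.127 0.1273 False [-1.392, 1.963, 2.603]
0.124 0.1269 False [-1.332, 9.186, 4.721]
0.121 0.1267 False [-2.727, 19.015, 4.907]
row along y [0.0059 0.094 ]
128.8583
```

The row meets a hard stop there. Checking numerically whether the first carton touches the wall, is tilted, or is jammed.

```bash
python3 - <<'E'
from h import *
O=np.array([.5527,.180])
im,d=arm.read_camera('top');T=pts('top',d);cv2.imwrite('pics/top4.png',im[:,:,::-1]);np.save('top4.npy',T)
s,ds=arm.read_camera('side');S=pts('side',ds);cv2.imwrite('pics/side4.png',s[:,:,::-1]);np.save('side4.npy',S)
def F(A):
    B=A.reshape(-1,3);r=B.copy();r[:,0]=(B[:,:2]-O)@rx;r[:,1]=(B[:,:2]-O)@ry;return r.reshape(A.shape)
T=F(T);S=F(S)
m=(T[...,2]>.105)&(T[...,2]<.15)&(abs(T[...,0])<.06)&(T[...,1]>-.02)&(T[...,1]<.11)
v=np.argwhere(m);P=(ray(v[:,::-1],.118)-O);x=P@rx;y=P@ry;z=T[m][:,2]
for a in np.arange(.002,.096,.0055):
    k=(y>=a)&(y<a+.0055)
    if k.sum()>2:print('y%.4f n%d x %.4f..%.4f z %.4f'%(a,k.sum(),x[k].min(),x[k].max(),np.median(z[k])))
w=(T[...,2]>.06)&(T[...,2]<.10)&(abs(T[...,0])<.05)&(T[...,1]>-.03)&(T[...,1]<.02);print('top wall y',np.percentile(T[w][:,1],[5,50,95]).round(4),w.sum())
# side view: narrow -x? faces of cartons, by height: x extent of first carton and wall
for z0 in np.arange(.03,.12,.01):
    k=(S[...,2]>z0)&(S[...,2]<z0+.01)&(abs(S[...,0])<.05)&(S[...,1]>-.03)&(S[...,1]<.09);Q=S[k]
    c=Q[(Q[:,0]<-.015)];print('z%.2f'%z0,len(Q),'hist y(-x side):',np.histogram(c[:,1],np.arange(-.01,.095,.007))[0],'x per y:',[round(float(np.median(c[(c[:,1]>a)&(c[:,1]<a+.02)][:,0])),4) if ((c[:,1]>a)&(c[:,1]<a+.02)).any() else None for a in(.006,.028,.05,.072)])
E
```

```text
y0.0020 n23 x -0.0264..0.0277 z 0.1138
y0.0075 n46 x -0.0264..0.0278 z 0.1172
y0.0130 n69 x -0.0263..0.0279 z 0.1173
y0.0185 n45 x -0.0261..0.0280 z 0.1175
y0.0240 n47 x -0.0308..0.0282 z 0.1176
y0.0295 n47 x -0.0332..0.0233 z 0.1177
y0.0350 n71 x -0.0331..0.0235 z 0.1165
y0.0405 n48 x -0.0330..0.0236 z 0.1177
y0.0460 n48 x -0.0329..0.0237 z 0.1175
y0.0515 n48 x -0.0328..0.0238 z 0.1181
y0.0570 n72 x -0.0327..0.0240 z 0.1171
y0.0625 n46 x -0.0325..0.0216 z 0.1176
y0.0680 n46 x -0.0324..0.0217 z 0.1176
y0.0735 n46 x -0.0323..0.0218 z 0.1183
y0.0790 n69 x -0.0322..0.0220 z 0.1167
y0.0845 n44 x -0.0321..0.0221 z 0.1181
y0.0900 n45 x -0.0320..0.0222 z 0.1187
top wall y [-0.0068 -0.001   0.0095] 210
z0.03 60 hist y(-x side): [ 2 16  2  1  0  3  8  2  6  5  2  4  1  5] x per y: [-0.0326, -0.0312, -0.0303, -0.031]
z0.04 54 hist y(-x side): [ 3 15  2  3  0  4  1  5  3  4  3  5  4  2] x per y: [-0.0258, -0.0305, -0.0308, -0.0308]
z0.05 58 hist y(-x side): [ 4 16  5  0  0  2  4  2  4  4  2  5  5  3] x per y: [-0.0248, -0.0311, -0.0304, -0.031]
z0.06 59 hist y(-x side): [ 5 15  3  1  0  1  5  6  3  5  3  3  4  5] x per y: [-0.0258, -0.0306, -0.0306, -0.0312]
z0.07 59 hist y(-x side): [ 1 17  4  0  0  3  5  1  4  4  5  3  5  4] x per y: [-0.0251, -0.0306, -0.0307, -0.031]
z0.08 64 hist y(-x side): [ 6 13  2  3  0  4  3  5  4  4  2  6  2  7] x per y: [-0.0252, -0.0308, -0.0307, -0.0308]
z0.09 39 hist y(-x side): [0 0 2 1 0 0 5 4 5 3 3 3 4 4] x per y: [-0.0248, -0.0303, -0.0305, -0.0302]
z0.10 40 hist y(-x side): [0 0 3 1 0 3 2 3 4 4 5 3 5 3] x per y: [-0.0253, -0.0302, -0.0305, -0.0303]
z0.11 452 hist y(-x side): [ 0  0  8 10  8  9 11 12 16  9 12 17 12 15] x per y: [-0.0217, -0.0238, -0.0246, -0.0259]
```

```bash
python3 - <<'E'
from h import *
O=np.array([.5527,.180])
def F(A):
    r=A.reshape(-1,3).copy();B=r.copy();r[:,0]=(B[:,:2]-O)@rx;r[:,1]=(B[:,:2]-O)@ry;return r
for n in('top','side'):
    r=[]
    for f,lo,hi in((n+'0.npy',.165,.22),(n+'4.npy',.092,.13)):
        A=F(np.load(f));z0,z1=(.08,.1) if n=='top' else (.04,.08)
        k=(abs(A[:,0])<.022)&(A[:,1]>lo)&(A[:,1]<hi)&(A[:,2]>z0)&(A[:,2]<z1);r.append(np.percentile(A[k][:,1],[10,50,75,95]));print(n,k.sum(),r[-1].round(4))
    print('moved',(r[0]-r[1]).round(4))
# image-based: bright back edge of the stop plate/lip in top view at z .091
for f in('top0','top4'):
    g=cv2.imread(f'pics/{f}.png').mean(-1)
    print(f,[int(v) for v in g[195:207,165:270].mean(0)])
A=F(np.load('side0.npy'));k=(abs(A[:,0])<.03)&(abs(A[:,1])<.02)&(A[:,2]>.03)&(A[:,2]<.075);print('wall side0 y',np.percentile(A[k][:,1],[25,50,75]).round(4))
A=F(np.load('side4.npy'));k=(abs(A[:,0])<.022)&(A[:,1]>.08)&(A[:,1]<.13)&(A[:,2]>.03)&(A[:,2]<.075)
E
```

```text
top 110 [0.1833 0.1885 0.1923 0.1948]
top 111 [0.107  0.1129 0.1169 0.1197]
moved [0.0763 0.0756 0.0754 0.0752]
side 258 [0.1854 0.1876 0.189  0.1907]
side 247 [0.1091 0.1117 0.1133 0.1151]
moved [0.0763 0.0759 0.0757 0.0756]
top0 [119, 118, 108, 82, 54, 44, 68, 109, 141, 153, 156, 153, 137, 99, 63, 51, 53, 51, 52, 51, 47, 35, 31, 35, 40, 40, 41, 40, 41, 41, 41, 41, 41, 41, 41, 40, 41, 41, 42, 42, 40, 41, 42, 42, 42, 42, 42, 42, 42, 42, 41, 42, 43, 43, 43, 43, 43, 42, 43, 42, 43, 44, 42, 44, 45, 44, 42, 43, 46, 45, 44, 45, 45, 45, 46, 45, 45, 46, 45, 45, 47, 46, 45, 45, 55, 99, 151, 179, 173, 134, 86, 62, 52, 36, 32, 40, 46, 73, 105, 117, 118, 117, 118, 119, 119]
top4 [114, 113, 104, 79, 51, 37, 36, 37, 36, 37, 36, 37, 38, 37, 38, 37, 37, 38, 37, 38, 38, 37, 38, 39, 38, 39, 37, 39, 38, 37, 39, 39, 39, 39, 40, 38, 51, 92, 135, 151, 154, 153, 139, 106, 75, 100, 152, 183, 192, 191, 191, 190, 190, 190, 185, 178, 185, 191, 191, 190, 190, 190, 190, 185, 177, 184, 191, 191, 191, 190, 190, 189, 183, 173, 178, 183, 185, 183, 184, 184, 181, 163, 116, 76, 73, 101, 146, 172, 167, 127, 83, 60, 50, 36, 26, 38, 44, 70, 101, 113, 113, 114, 112, 113, 114]
wall side0 y [-0.0012  0.0003  0.0018]
```

The stop moved only 76 mm of the 97 it needs. The hand body must have pushed the carton tops directly, since the true fingers are about 36 mm shorter than stated. I'll push again with the tool tilted 45° so that only the fingertips meet the stop's plate and the body leans back.

```bash
cat >> h.py <<'E'
O=np.array([.5527,.180])
def tp(dy,z,t,sg=1):  # shut tip at rack y=dy, height z, tool leaning back by t
    r3=np.array([*ry,0]);x3=np.array([*rx,0])*sg;zz=-np.sin(t)*r3-np.cos(t)*np.array([0,0,1.])
    q=Rot.from_matrix(np.stack([np.cross(x3,zz),x3,zz],1)).as_quat()
    return (np.array([*(O+dy*ry),z])+DZ*zz).tolist(),[q[3],q[0],q[1],q[2]]
def tdy(): # rack y of the real tip
    zz=Rot.from_quat(np.array(arm.current_ee_rot())[[1,2,3,0]]).as_matrix()[:,2]
    return round(float(((np.array(arm.current_position())-DZ*zz)[:2]-O)@ry),4)
E
python3 - <<'E'
from h import *
for t in(.6,.8):
  for sg in(1,-1):
    for a in((.16,.2),(.16,.05),(.10,.05)):
      s=arm.solve_ik(*tp(*a,t,sg));print(t,sg,a,None if s is None else np.round(s,2))
E
```

```text
0.6 1 (0.16, 0.2) [ 0.64  0.82  0.67  1.79 -0.48  2.28]
0.6 1 (0.16, 0.05) [ 0.64  0.89  0.42  1.49 -0.48  2.28]
0.6 1 (0.1, 0.05) [ 0.58  0.8   0.25  1.37 -0.5   2.21]
0.6 -1 (0.16, 0.2) [ 0.64  0.82  0.67  1.79 -0.48 -0.86]
0.6 -1 (0.16, 0.05) [ 0.64  0.89  0.42  1.49 -0.48 -0.86]
0.6 -1 (0.1, 0.05) [ 0.58  0.8   0.25  1.37 -0.5  -0.93]
0.8 1 (0.16, 0.2) [ 0.69  1.    0.89  2.03 -0.6   2.42]
0.8 1 (0.16, 0.05) [ 0.69  1.05  0.64  1.73 -0.6   2.42]
0.8 1 (0.1, 0.05) [ 0.63  0.94  0.42  1.58 -0.63  2.35]
0.8 -1 (0.16, 0.2) [ 0.69  1.    0.89  2.03 -0.6  -0.72]
0.8 -1 (0.16, 0.05) [ 0.69  1.05  0.64  1.73 -0.6  -0.72]
0.8 -1 (0.1, 0.05) [ 0.63  0.94  0.42  1.58 -0.63 -0.79]
```

```bash
python3 - <<'E'
from h import *
T=.8;S=-1
arm.move_gripper(0)
arm.movep(*tp(.17,.20,T,S))
p,q=tp(.17,.05,T,S);print(arm.move_l(p,q,speed=.12,max_force=8))
f0=np.array(arm.current_wrist_force())
for k in np.arange(.135,.080,-.003):
    p,q=tp(k,.05,T,S);h=arm.move_l(p,q,speed=.03,max_force=22);f=np.array(arm.current_wrist_force())-f0
    print(round(k,3),tdy(),h,rr(f))
    if h or f[:2]@ry>13:break
a=tdy();p,q=tp(a+.03,.05,T,S);arm.move_l(p,q,speed=.06);p,q=tp(a+.03,.18,T,S);arm.move_l(p,q,speed=.15)
arm.movep(at(.42,-.2,.28),down(1.2))
im,d=snap('top','top5');A=pts('top',d);np.save('top5.npy',A);s,ds=snap('side','side5');B=pts('side',ds);np.save('side5.npy',B)
def F(A):
    r=A.reshape(-1,3).copy();b=r.copy();r[:,0]=(b[:,:2]-O)@rx;r[:,1]=(b[:,:2]-O)@ry;return r
for n,Z in(('top',A),('side',B)):
    z0,z1=(.08,.1) if n=='top' else (.04,.08)
    g=lambda X,lo,hi:np.percentile(X[(abs(X[:,0])<.022)&(X[:,1]>lo)&(X[:,1]<hi)&(X[:,2]>z0)&(X[:,2]<z1)][:,1],[75,95])
    print(n,'stop moved',(g(F(np.load(n+'0.npy')),.165,.22)-g(F(Z),.085,.13)).round(4))
win=np.zeros(A.shape[:2],bool);win[170:235,155:275]=1
m=win&(A[...,2]>.105)&(A[...,2]<.13);P=(ray(np.argwhere(m)[:,::-1],.118)-O)@ry;print('row',np.percentile(P,[1,99]).round(4),np.median(A[m][:,2]))
lidpos(A);print(arm.current_time_s())
E
```

```text
False
0.135 0.1352 False [0.387, -1.043, -0.397]
0.132 0.1319 False [-0.059, -0.858, -0.205]
0.129 0.1287 False [0.309, -0.299, -0.536]
0.126 0.1258 False [0.671, -0.955, 0.592]
0.123 0.1228 False [0.851, -0.358, 0.91]
0.12 0.1198 False [0.752, -1.139, 0.087]
0.117 0.1168 False [0.53, -0.823, 0.825]
0.114 0.1138 False [-0.31, -0.471, -0.431]
0.111 0.1107 False [1.376, -1.538, -0.024]
0.108 0.1077 False [0.755, -1.081, -0.187]
0.105 0.1049 False [0.179, 0.492, 0.44]
0.102 0.1021 False [0.736, 1.381, -0.633]
0.099 0.1006 False [-0.806, 7.518, 0.876]
0.096 0.1005 False [-3.605, 18.327, 2.47]
top stop moved [0.0906 0.0919]
side stop moved [0.0934 0.0935]
row [0.001  0.0891] 0.11727606431588057
lid roof [ 0.5362 -0.0381  0.0765] knob [ 0.5362 -0.0383  0.025 ]
141.0667
```

The push ended on a firm 18 N resistance and the row now starts at the wall face. One last enlarged look, since the camera's stop travel (92–93.5 mm) is below the expected 97.

```bash
python3 - <<'E'
import cv2,numpy as np
t=cv2.imread('pics/top5.png');s=cv2.imread('pics/side5.png')
cv2.imwrite('pics/fin.png',np.hstack([cv2.resize(t[175:230,195:275],(400,275),interpolation=2),cv2.resize(s[255:310+0,215:295],(400,275),interpolation=2)]))
print([int(v) for v in t.mean(-1)[195:207,195:270].mean(0)])
E
```

```text
[40, 39, 40, 40, 41, 39, 39, 40, 39, 40, 39, 40, 39, 51, 94, 136, 153, 159, 172, 185, 190, 191, 190, 191, 191, 188, 178, 167, 181, 191, 191, 191, 190, 190, 188, 178, 168, 180, 191, 191, 190, 191, 190, 188, 177, 163, 174, 183, 184, 184, 183, 182, 181, 161, 114, 90, 126, 165, 167, 128, 83, 59, 50, 34, 30, 39, 46, 70, 101, 113, 114, 113, 113, 114, 114]
```

View pics/fin.png

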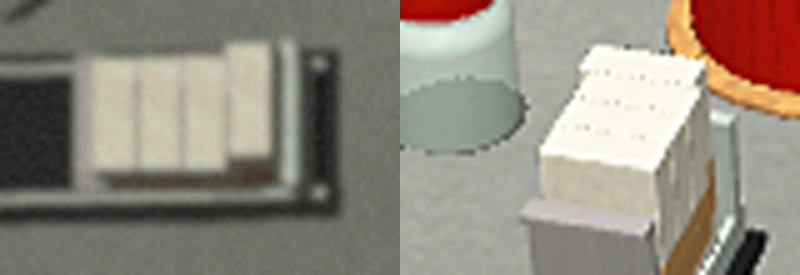

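The picture shows the four cartons face to face with the stop's lip against the row. The dark strip at the wall is the parallax of the taller carton: the row starts at 0.001 against a wall face at 0.000, and its length is 88.1 mm = 4 × 22. Quick check of the bystanders, then hand in.

```bash
python3 - <<'E'
from h import *
a=cv2.imread('pics/side0.png').astype(int);b=cv2.imread('pics/side5.png').astype(int)
for n,(u,v,w,h) in dict(jar_a=(290,185,27,46),jar_b=(222,263,29,45),scoop=(255,231,60,17),tape=(377,244,34,21),calc=(187,334,64,39),tin=(351,293,45,42)).items():
    s=np.s_[v-h//2-4:v+h//2+4,u-w//2-4:u+w//2+4];print(n,(abs(a[s]-b[s]).max(-1)>40).mean().round(3))
A=pts('top',snap('top')[1]);lidpos(A);print(arm.current_time_s());arm.close_job()
E
```

```text
jar_a 0.0
jar_b 0.0
scoop 0.182
tape 0.435
calc 0.0
tin 0.0
lid roof [ 0.5363 -0.0382  0.0764] knob [ 0.5365 -0.0383  0.0248]
141.1167
the job is handed in; nothing more can be done
```

The job is handed in at 141 s. The red lid is off and on the mat, and all four cartons stand upright in the rack with the stop pushed up against them.

**What I did**
- **Tool offset:** the first press closed on top of the knob, because the real fingertips are about 36 mm short of the reported TCP. I corrected for that, then pressed, turned the lid 1.3 rad, lifted it off and set it down.
- **Fallen carton:** the first carton caught a rail and fell out of the rack. I picked it up, stood it on the counter the right way up, and put it in again.
- **Stop:** my first two pushes met the carton tops with the gripper's body, at up to about 19 N. I pushed again with the tool tilted, so only the fingertips met the plate.

**Last checks**
- **Lid:** about 1 mm from the mat's centre, upright, and not knocked aside at any check.
- **Row:** starts within 1 mm of the wall and is 88.1 mm long (four cartons of 22 mm). All tops are at the expected height. The stop met 18 N of firm resistance and shows no gap to the row.
- **Carton line-up:** the carton at the wall sits about 5 mm sideways from the others, within the channel.

**Unresolved or disagreeing**
- **Stop travel:** the cameras gave 92 to 93.5 mm against 97 mm expected. The stop may not have started at exactly 0, or it is camera error.
- **Scoop and tape:** jar_a, jar_b, the calculator and the tin show no change. The picture comparison differed at the scoop (18 %) and the tape (44 %). The arm's shadow fell there and I never worked near them, so I believe they did not move. I did not confirm it separately.

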